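Put the bead case in order

TASK

Open the bead case wide and put it in order: every pot of beads belongs upright in the slot whose colour sample matches it, so move the pots that are packed in the wrong slot, put away the ones left out on the table, and stand any pot whose colour has no sample on the case in the dark wooden tray. When all is in place, shut the lid fully. Leave the other things on the table where they are.

Things in the scene. Friction and masses are not known exactly. Their poses are not given: they have to be found in the camera images.
- pot_red: bead pot of red beads with a red cap: upright rectangular box, 48 mm along its x, 36 mm along its y, 50 mm tall, about 70 g, closed; origin at the centre of its underside, z up through the cap. Belongs in the slot with the red sample.
- pot_yellow: bead pot of yellow beads with a yellow cap: upright rectangular box, 48 mm along its x, 36 mm along its y, 50 mm tall, about 70 g, closed; origin at the centre of its underside, z up through the cap. Belongs in the slot with the yellow sample.
- pot_green: bead pot of green beads with a green cap: upright rectangular box, 48 mm along its x, 36 mm along its y, 50 mm tall, about 70 g, closed; origin at the centre of its underside, z up through the cap. Belongs in the slot with the green sample. May be absent from the start.
- pot_blue: bead pot of blue beads with a blue cap: upright rectangular box, 48 mm along its x, 36 mm along its y, 50 mm tall, about 70 g, closed; origin at the centre of its underside, z up through the cap. Belongs in the slot with the blue sample. May be absent from the start.
- pot_white: bead pot of white beads with a white cap: upright rectangular box, 48 mm along its x, 36 mm along its y, 50 mm tall, about 70 g, closed; origin at the centre of its underside, z up through the cap. Belongs in the slot with the white sample. May be absent from the start.
- pot_pink: bead pot of pink beads with a pink cap: upright rectangular box, 48 mm along its x, 36 mm along its y, 50 mm tall, about 70 g, closed; origin at the centre of its underside, z up through the cap. Belongs in the slot with the pink sample.
- pot_black: bead pot of black beads with a black cap: upright rectangular box, 48 mm along its x, 36 mm along its y, 50 mm tall, about 70 g, closed; origin at the centre of its underside, z up through the cap. No sample on the case is black: it does not belong in the case, but in the dark tray.
- pot_purple: bead pot of purple beads with a purple cap: upright rectangular box, 48 mm along its x, 36 mm along its y, 50 mm tall, about 70 g, closed; origin at the centre of its underside, z up through the cap. No sample on the case is purple: it does not belong in the case, but in the dark tray. May be absent from the start.
- slot_red (a point): centre of the floor, 8 mm above the table, of the slot with the red sample; axes as the case's. The slot is a pocket 58 mm along x, 48 mm along y, 18 mm deep, open above. Its sample (brown card, 14 x 36 mm, with three red beads, top 7 mm above the case's rim) is on the front ledge, 56 mm from here towards -x. Which of the six places has the red sample varies
- slot_yellow (a point): centre of the floor, 8 mm above the table, of the slot with the yellow sample; axes as the case's. The slot is a pocket 58 mm along x, 48 mm along y, 18 mm deep, open above. Its sample (brown card, 14 x 36 mm, with three yellow beads, top 7 mm above the case's rim) is on the front ledge, 56 mm from here towards -x. Which of the six places has the yellow sample varies
- slot_green (a point): centre of the floor, 8 mm above the table, of the slot with the green sample; axes as the case's. The slot is a pocket 58 mm along x, 48 mm along y, 18 mm deep, open above. Its sample (brown card, 14 x 36 mm, with three green beads, top 7 mm above the case's rim) is on the front ledge, 56 mm from here towards -x. Which of the six places has the green sample varies
- slot_blue (a point): centre of the floor, 8 mm above the table, of the slot with the blue sample; axes as the case's. The slot is a pocket 58 mm along x, 48 mm along y, 18 mm deep, open above. Its sample (brown card, 14 x 36 mm, with three blue beads, top 7 mm above the case's rim) is on the front ledge, 56 mm from here towards -x. Which of the six places has the blue sample varies
- slot_white (a point): centre of the floor, 8 mm above the table, of the slot with the white sample; axes as the case's. The slot is a pocket 58 mm along x, 48 mm along y, 18 mm deep, open above. Its sample (brown card, 14 x 36 mm, with three white beads, top 7 mm above the case's rim) is on the front ledge, 56 mm from here towards -x. Which of the six places has the white sample varies
- slot_pink (a point): centre of the floor, 8 mm above the table, of the slot with the pink sample; axes as the case's. The slot is a pocket 58 mm along x, 48 mm along y, 18 mm deep, open above. Its sample (brown card, 14 x 36 mm, with three pink beads, top 7 mm above the case's rim) is on the front ledge, 56 mm from here towards -x. Which of the six places has the pink sample varies
- case: wooden bead case, fixed; origin on the table under the middle of its row of slots; x from front to hinge. Base x = -70 to +67 mm, y = -162 to +162 mm, rim 26 mm high; six slots in a row along y, 52 mm apart, a front ledge 41 mm and a back ledge 38 mm deep beside them. Its lid is a wooden shell of the same outline, 40 mm deep, with a clear pane (top at 70 mm when shut); it covers the pots
- lid (a joint): angle of the case's lid in rad: 0 shut, 1.9 fully open (leaning back, against a stop). It may start slightly ajar. The hinge line is along the case's y, at x = +67 mm, 26 mm above the table. A stiff hinge: the lid stays where it is left; about 3 N at the tab move it
- lid_tab (a point): grip point on the lid's tab, a dark wooden tongue that sticks out of the middle of the lid's front: 42 mm long, 26 mm wide (along the hinge line), 12 mm thick. This point is in its mid-thickness, 26 mm out from the lid's front face and 16 mm from its end; 36 mm above the table when shut, 163 mm in front of the hinge line and 10 mm above it. Axes turn with the lid
- tray: dark brown rectangular wooden tray, 190 x 90 mm, fixed to the table; origin under its centre, long axis x. The hollow is 178 mm along x by 78 mm along y; floor 6 mm above the table, rim 20 mm
- mug: white mug, 76 mm across, 90 mm tall, handle at its +y; bystander; origin at the middle of its underside
- coaster: clear square coaster, 100 x 100 x 12 mm; bystander; origin at the middle of its underside
- frame: brown-pink picture frame lying flat, 110 x 110 x 22 mm; bystander; origin at the middle of its underside
- wire_spool: white spool of copper wire, upright, 44 mm across, 30 mm tall; bystander; origin at the middle of its underside
- pliers: small pliers with red handles lying along their x, about 150 x 46 x 10 mm, origin at the pivot; bystander
- bangle: bracelet of pale blue and pink beads lying flat, 67 mm across, 11 mm tall; bystander; origin at the middle of its underside

How it is judged (in metres and radians):
On the way, in this order (a step that is already met when the one before it is completed fails the run):
1. the lid is opened wide (past 1.2 rad) (value of joint lid above 1.2 rad), for 0.2 s.
2. with the lid open (past 1.0 rad), every pot stands in its own slot and those without a sample stand in the tray (horizontal distance between pot_red and slot_red below 0.012 m and z of pot_red in the frame of slot_red below 0.006 m and angle between each of pot_red, pot_yellow, pot_green, pot_blue, pot_white, pot_pink, pot_black, pot_purple's own z axis and vertical below 0.12 rad and horizontal distance between pot_yellow and slot_yellow below 0.012 m and z of pot_yellow in the frame of slot_yellow below 0.006 m and horizontal distance between pot_green and slot_green below 0.012 m and z of pot_green in the frame of slot_green below 0.006 m and horizontal distance between pot_blue and slot_blue below 0.012 m and z of pot_blue in the frame of slot_blue below 0.006 m and horizontal distance between pot_white and slot_white below 0.012 m and z of pot_white in the frame of slot_white below 0.006 m and horizontal distance between pot_pink and slot_pink below 0.012 m and z of pot_pink in the frame of slot_pink below 0.006 m and x of pot_black in the frame of tray between -0.082 and 0.082 m and y of pot_black in the frame of tray between -0.034 and 0.034 m and z of each of pot_black, pot_purple in the frame of tray below 0.012 m and x of pot_purple in the frame of tray between -0.082 and 0.082 m and y of pot_purple in the frame of tray between -0.034 and 0.034 m and value of joint lid above 1 rad), for 0.2 s.
At the end, for the whole second after the job is handed in: every coloured pot present stands upright (within 7 degrees) on the floor of the slot with its own colour sample (within 12 mm of the slot's centre, less than 6 mm above its floor), pots without a sample stand upright on the floor of the dark tray, all at rest, and the lid is shut (within 0.04 rad) (horizontal distance between pot_red and slot_red below 0.012 m and z of pot_red in the frame of slot_red below 0.006 m and angle between each of pot_red, pot_yellow, pot_green, pot_blue, pot_white, pot_pink, pot_black, pot_purple's own z axis and vertical below 0.12 rad and horizontal distance between pot_yellow and slot_yellow below 0.012 m and z of pot_yellow in the frame of slot_yellow below 0.006 m and horizontal distance between pot_green and slot_green below 0.012 m and z of pot_green in the frame of slot_green below 0.006 m and horizontal distance between pot_blue and slot_blue below 0.012 m and z of pot_blue in the frame of slot_blue below 0.006 m and horizontal distance between pot_white and slot_white below 0.012 m and z of pot_white in the frame of slot_white below 0.006 m and horizontal distance between pot_pink and slot_pink below 0.012 m and z of pot_pink in the frame of slot_pink below 0.006 m and x of pot_black in the frame of tray between -0.082 and 0.082 m and y of pot_black in the frame of tray between -0.034 and 0.034 m and z of each of pot_black, pot_purple in the frame of tray below 0.012 m and x of pot_purple in the frame of tray between -0.082 and 0.082 m and y of pot_purple in the frame of tray between -0.034 and 0.034 m and linear speed of each of pot_red, pot_yellow, pot_green, pot_blue, pot_white, pot_pink, pot_black, pot_purple below 0.02 m/s and value of joint lid below 0.04 rad); the robot touches nothing.
It fails at once if a bystander (mug, coaster, frame, wire spool, pliers or bangle) is moved by more than 30 mm (distance of any of mug, coaster, frame, wire_spool, pliers, bangle from where it was at the start of the episode above 0.03 m).
Of pot_green, pot_blue, pot_white, pot_purple only 3 to 4 are there at a start; the rules pass over those that are not, and their reading is None.
At some moment in a run one of pot_green, pot_blue, pot_white may be knocked a few centimetres aside while the robot is not near it.
Once in a run the grip may slacken for a moment while it holds something.
It also fails if it takes over 210 s, if anything falls off the work surface, if the arm or the gripper's body presses on something with over 40 N, if the wrist force passes 120 N, or if a joint passes its speed limit or range.

ROBOT

A 6-joint arm with a two-finger parallel gripper is mounted at the origin on the work surface. World frame = base frame: x ahead of the robot, y to its left, z up, the work surface at z = 0. Lengths are in mm, angles in rad, forces in N, time in s.
With the tool pointing down it reaches from about 350 to 975 mm from the base axis. Payload 7.1 kg.
Tool frame: the origin (TCP) lies between the finger pads; the fingertips stand 17 mm ahead of it and the grasp point (between the pads) lies 2 mm behind it; z points along the fingers, y is the line along which they close (so a half turn about z gives the same grasp; the last joint's range is limited). The gripper opens to 88 mm and grips with 3 to 60 N. Pads are 20 mm wide; open, the fingers measure 115 mm over their backs; the gripper's body (75 mm by 178 mm) begins 61 mm behind the grasp point.
Start: joints at [1.093, 0.423, 1.63, -0, 1.089, -0.019], TCP at [276.763, 560.363, 239.675] pointing down, gripper open.
Joint ranges: [-3, 3], [-0.9, 2.11], [0.09, 2.58], [-1.31, 4.45], [0.11, 2.69], [-2.54, 2.54]. Speed limits (rad/s): [2.39, 2.39, 3.01, 3.14, 3.14, 3.14].

INTERFACE

Orientations are given as a rotation vector (axis times angle).
In Python, from workcell import ctrl gives the robot as it stands.
- The arm moves only by the shell command python3 jog.py 'ROWS' [OPENING]. ROWS is one flat JSON list of numbers that holds 1 to 5 rows one after another, with no inner brackets; each row has 6 numbers: dx, dy, dz in units of 5 mm, then a rotation vector rx, ry, rz in units of 0.25 rad; each row shifts and turns the commanded pose from where the row before left it, along the tool's axes as they then stand; what a row does not reach is not made up. A row lasts 1/12 s, in which the tool goes at most 41.7 mm and 0.125 rad, less where a joint would pass 70% of its speed; a pose out of reach is approached as far as the arm can. OPENING is the finger opening in mm, set as the command begins (- or left out keeps the last). The fingers move at their own pace and stop on an object; the grip force is fixed at half the most. Time passes only in rows, so rows that do not move let the fingers close. It prints the time, the measured TCP pose, the force, the opening and the grip force at its end. Input that does not fit is refused with a message, and nothing moves.
- ctrl.get_obs(): the state, without advancing time (a new reading comes with each control period).
- ctrl.get_image(name): name is "side" or "top" or "wrist"; returns a dict with "img" (480x640x3 uint8, red, green, blue), "fx", "fy", "cx", "cy" (pixels), "k1" (the pictures are not rectified: a ray, as slopes to the right and down, at radius r is drawn at 1 + k1 r^2 times it, then the intrinsics apply), "R" (3x3) and "t" (3): a world point X has camera coordinates R X + t. Camera axes: x right, y down, z forward; pixel columns grow to the right and rows downward; lengths in mm; the calibration is good to about 2 mm. A picture is of the moment at which its call begins. There is no depth.
- ctrl.close_job(): hands the job in; it is judged then, once.
The state is a dict: "t": time; "qpos": joint angles; "qvel": joint speeds; "joint_torque": joint torques, N m; "ee_pos": TCP position; "orientation": TCP orientation; "ft_force": force on the tool from outside, world axes, zero at the start; "moment": the same for the moment, N m; "width": finger opening in mm; "grasp_force": force on a finger pad.
Only numpy, scipy, OpenCV 4.12 (cv2) and the standard library are available. Lean on these libraries where they do the work, as an engineer would, in place of code of your own. Each camera call takes 0.05 s, during which the arm holds its last target. There are 200 camera calls.

## Working session

There is one attempt and no reset: what is moved stays moved. The work goes in short steps, Python scripts to look and compute and a shell command to move; the robot and the scene stay as the last step left them, time stands still between calls to the robot, and variables do not carry over. Pictures are saved under pics/ and viewed, at most 14 in all, crops included, and the job is handed in when it is done.

```bash
ls; mkdir -p pics; python3 - <<'E'
from workcell import ctrl
import cv2
for n in ("top","side"):
    d=ctrl.get_image(n); cv2.imwrite(f"pics/{n}0.png",d["img"][:,:,::-1])
    print(n,{k:(v.tolist() if hasattr(v,'tolist') else v) for k,v in d.items() if k!="img"})
o=ctrl.get_obs(); print(o)
E
```

```text
jog.py
pics
workcell.py
top {'fx': 502.9590806482755, 'fy': 502.9590806482755, 'cx': 321.65727340857393, 'cy': 243.228625095976, 'k1': -0.049708908005294955, 'R': [[0.013756415863308, -0.9998330734505398, 0.012024402564942405], [-0.993488249619838, -0.015027373084356714, -0.11293925768081985], [0.11310110030369644, -0.010392463261018293, -0.9935291328478808]], 't': [-24.293793191227444, 537.2049999163962, 1256.1127726295338]}
side {'fx': 433.8690760810633, 'fy': 433.8690760810633, 'cx': 319.6826980754412, 'cy': 237.24578714667211, 'k1': -0.07790342031641298, 'R': [[0.730228142031644, -0.6830135445347802, -0.016104613222602548], [-0.35436242689835024, -0.3584943577158963, -0.8636602722648407], [0.5841182508599821, 0.6363759057883189, -0.5038170060094955]], 't': [-398.0140815304114, 249.91382412542606, 754.1973640072015]}
{'t': 0.1, 'qpos': array([ 1.09302902e+00,  4.23748301e-01,  1.63059390e+00, -2.25589886e-05,
        1.08859834e+00, -1.90136394e-02]), 'qvel': array([-1.97686192e-05,  1.31227766e-04, -2.80047380e-03,  1.03957961e-03,
        1.05676585e-03, -5.74914796e-04]), 'joint_torque': array([ 3.35312852e-04, -5.45605731e+01, -2.74327880e+01,  6.44503185e-02,
        1.87485537e-02, -1.19791119e-05]), 'ee_pos': array([276.54309051, 559.96584558, 238.99721143]), 'orientation': array([-7.14219084e-01, -3.05900817e+00,  2.05978957e-03]), 'ft_force': array([-0.50795332,  0.40875917, -0.43544636]), 'moment': array([-0.05529374,  0.05568163,  0.01111738]), 'grasp_force': 0.0, 'width': 87.97866239840423}
```
View pics/top0.png

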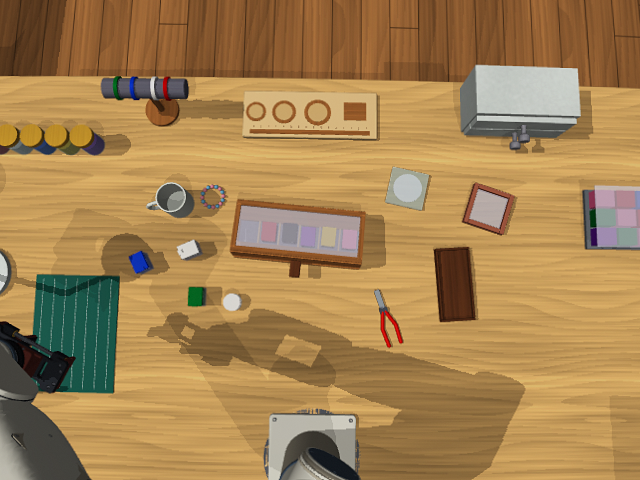

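View pics/side0.png

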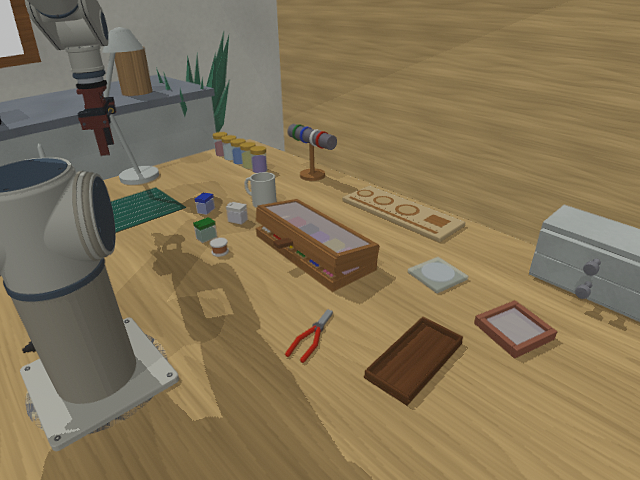

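```bash
cat > h.py <<'E'
import numpy as np, cv2
from scipy.spatial.transform import Rotation as Ro
from workcell import ctrl
def ray(d,u,v):
    K=np.array([[d["fx"],0,d["cx"]],[0,d["fy"],d["cy"]],[0,0,1.]])
    p=cv2.undistortPoints(np.array([[[u,v]]],float),K,np.array([d["k1"],0,0,0.]))[0,0]
    R=np.array(d["R"]); t=np.array(d["t"]); r=R.T@np.array([p[0],p[1],1]); return -R.T@t, r/np.linalg.norm(r)
def atz(d,u,v,z):
    c,r=ray(d,u,v); return c+r*(z-c[2])/r[2]
def tri(*obs):  # (d,u,v)...
    A=np.zeros((3,3));b=np.zeros(3);L=[ray(*o) for o in obs]
    for c,r in L:
        P=np.eye(3)-np.outer(r,r);A+=P;b+=P@c
    x=np.linalg.solve(A,b); return x,[float(np.linalg.norm(np.cross(x-c,r))) for c,r in L]
def proj(d,X):
    K=np.array([[d["fx"],0,d["cx"]],[0,d["fy"],d["cy"]],[0,0,1.]]);R=np.array(d["R"])
    return cv2.projectPoints(np.atleast_2d(np.array(X,float)),cv2.Rodrigues(R)[0],np.array(d["t"],float),K,np.array([d["k1"],0,0,0.]))[0][:,0]
def to(x,y,z,yaw=None):
    """delta in tool axes to world TCP x,y,z, tool pointing down, with tool y (closing) at angle yaw deg (mod 180) in world"""
    o=ctrl.get_obs();R=Ro.from_rotvec(o["orientation"]);p=o["ee_pos"]
    ty=R.as_matrix()[:,1]; cur=np.degrees(np.arctan2(ty[1],ty[0]))
    if yaw is None: yaw=cur
    dy=(yaw-cur+90)%180-90; a=np.radians(cur+dy)
    Y=np.array([np.cos(a),np.sin(a),0]);Z=np.array([0,0,-1.]);T=np.c_[np.cross(Y,Z),Y,Z]
    rv=Ro.from_matrix(R.as_matrix().T@T).as_rotvec()
    D=np.array([x,y,z])-p
    print("pos",p.round(1),"yaw",round(cur,1),"q6",round(o["qpos"][5],2),"rot",rv.round(3),"d_now",(R.as_matrix().T@D).round(1),"d_after_rot",(T.T@D).round(1),"w",round(o["width"],1))
E
python3 - <<'E'
from h import *
a=cv2.imread("pics/top0.png")[170:350,90:490];b=cv2.imread("pics/side0.png")[185:290,180:390]
a=cv2.resize(a,(800,360),interpolation=cv2.INTER_CUBIC);b=cv2.resize(b,(480,240),interpolation=cv2.INTER_CUBIC)
b=cv2.copyMakeBorder(b,0,0,0,320,cv2.BORDER_CONSTANT)
cv2.imwrite("pics/c1.png",np.vstack([a,b]))
E
```

View pics/c1.png

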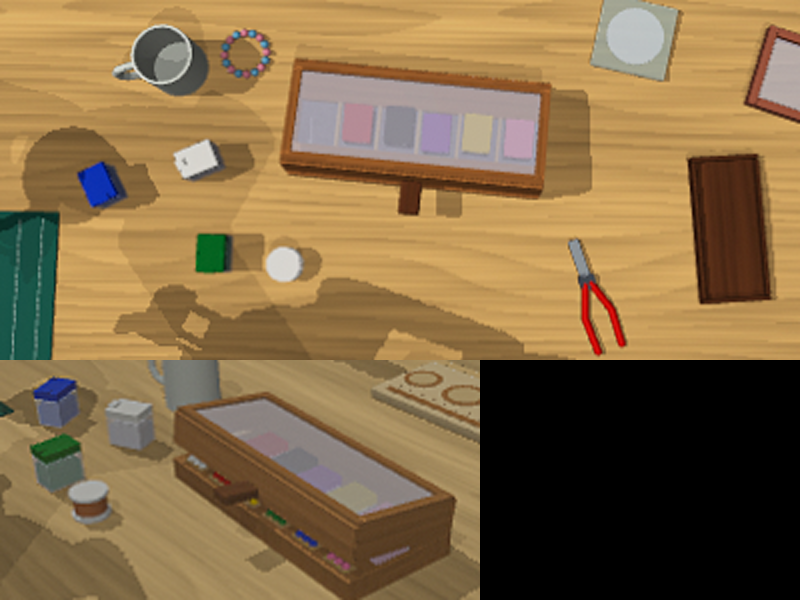

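```bash
python3 - <<'E'
from h import *
T=ctrl.get_image("top");S=ctrl.get_image("side")
ct=lambda u,v:(T,90+u/2,170+v/2)
cs=lambda u,v:(S,180+u/2.2857,185+(v-360)/2.2857)
for n,a,b in [("tabend",ct(410,214),cs(221,498)),("baseFR",ct(541,196),cs(352,599)),("lidTopFR",ct(541,187),cs(365,520)),("lidTopBR",ct(550,86),cs(453,497)),("lidTopBL",ct(296,60),cs(292,394)),("lidTopFL",ct(282,162),cs(176,408)),("blue",ct(98,184),cs(55,387)),("white",ct(196,158),cs(130,409)),("green",ct(212,253),cs(56,446)),("trayFL",ct(700,303),(S,366,374)),("trayBR",ct(760,154),(S,462,345)),("spool",ct(284,264),cs(89,490))]:
    x,e=tri(a,b);print(n,x.round(1),round(max(e),1))
# colour masks in top
hsv=cv2.cvtColor(T["img"],cv2.COLOR_RGB2HSV)
for n,lo,hi,(x0,x1,y0,y1) in [("blue",(110,150,60),(125,255,255),(120,160,240,280)),("green",(50,150,40),(75,255,255),(180,212,280,312)),("white",(0,0,200),(180,45,255),(172,206,236,264)),("tray",(0,80,20),(15,255,110),(425,485,240,330)),("tab",(0,80,20),(15,255,110),(285,305,262,282))]:
    m=cv2.inRange(hsv,lo,hi);k=np.zeros_like(m);k[y0:y1,x0:x1]=m[y0:y1,x0:x1]
    r=cv2.minAreaRect(cv2.findNonZero(k));print(n,r,[atz(T,*p,{"tray":20,"tab":45}.get(n,50)).round(0)[:2].tolist() for p in cv2.boxPoints(r)],atz(T,*r[0],{"tray":20,"tab":45}.get(n,50)).round(1))
E
```

```text
tabend [450.3  47.5  62.6] 1.9
baseFR [ 477.1 -118.4    9.5] 0.3
lidTopFR [ 487.6 -115.5   92.7] 7.0
lidTopBR [ 612.1 -124.7   69.2] 1.7
lidTopBL [652.2 185.6  64.9] 16.0
lidTopFL [509.7 203.4  90.6] 1.7
blue [482.4 442.   48.3] 1.7
white [517.8 319.7  46.1] 2.1
green [398.5 294.2  48.8] 1.7
trayFL [ 344.5 -326.5    9.5] 3.6
trayBR [ 535.4 -405.9    3.2] 1.7
spool [386.4 206.7  31.3] 1.9
blue ((138.7155303955078, 261.8362121582031), (18.908130645751953, 14.575016975402832), 66.80140686035156) [[495.0, 470.0], [511.0, 437.0], [467.0, 416.0], [452.0, 449.0]] [481.2 443.   50. ]
green ((195.0, 296.0), (18.0, 14.0), 90.0) [[420.0, 316.0], [421.0, 281.0], [376.0, 279.0], [376.0, 314.0]] [398.2 297.4  50. ]
white ((186.77586364746094, 249.1896514892578), (12.441587448120117, 18.383838653564453), 68.1985855102539) [[521.0, 351.0], [539.0, 308.0], [510.0, 295.0], [492.0, 338.0]] [515.1 322.9  50. ]
tray ((454.19482421875, 283.89874267578125), (73.93834686279297, 36.04029846191406), 85.15599822998047) [[529.0, -305.0], [538.0, -400.0], [349.0, -413.0], [340.0, -320.0]] [ 438.5 -359.2   20. ]
tab ((296.0, 269.5), (15.0, 16.0), 90.0) [[487.0, 68.0], [488.0, 27.0], [450.0, 27.0], [449.0, 67.0]] [468.4  47.2  45. ]
```

```bash
cat >> h.py <<'E'
def casept(P,X):  # P=x,y,yaw,theta ; X=(lid?,lx,ly,lz) lid coords relative to hinge / base coords
    x,y,w,th=P;l,a,b,c=X
    if l: a,c=67+a*np.cos(th)+c*np.sin(th),26-a*np.sin(th)+c*np.cos(th)
    return np.array([x+a*np.cos(w)-b*np.sin(w),y+a*np.sin(w)+b*np.cos(w),c])
E
python3 - <<'E'
from h import *
from scipy.optimize import least_squares
T=ctrl.get_image("top");S=ctrl.get_image("side")
ct=lambda u,v:(T,90+u/2,170+v/2)
cs=lambda u,v:(S,180+u/2.2857,185+(v-360)/2.2857)
O=[((0,-70,-162,0),cs(353,599)),((0,-70,-162,0),ct(541,196)),((0,-70,162,26),cs(175,457)),
((1,-137,-162,44),ct(543,187)),((1,-137,-162,44),cs(360,525)),((1,0,-162,44),ct(550,86)),((1,0,-162,44),cs(453,497)),((1,0,162,44),ct(296,60)),((1,0,162,44),cs(292,394)),((1,-137,162,44),ct(282,162)),((1,-137,162,44),cs(176,409)),
((1,-179,13,10),ct(400,213)),((1,-179,-13,10),ct(419,214))]
f=lambda P:np.array([(proj(d,casept(P,X))[0]-(u,v)) for X,(d,u,v) in O]).ravel()
r=least_squares(f,[550,40,-.08,.15],loss="soft_l1",f_scale=1.)
print(r.x.round(3).tolist());print(f(r.x).reshape(-1,2).round(1).tolist())
g=casept(r.x,(1,-163,0,10));print("tab",g)
for i in range(0,20,2):
    q=[*r.x[:3],i/10];print(i/10,casept(q,(1,-163,0,10)).round(1))
to(*(g+[0,0,60]),np.degrees(r.x[2])+90)
E
```

```text
[559.238, 39.323, -0.08, 0.137]
[[-1.4, 3.2], [-1.0, 0.4], [-1.0, 0.7], [1.4, -0.4], [-1.9, 1.0], [1.8, -3.2], [2.3, -0.6], [0.0, -2.4], [-9.8, -1.2], [-0.4, -0.5], [-1.1, 0.1], [0.0, -0.7], [1.0, -0.2]]
tab [466.42001247  46.8039078   58.10966237]
0.0 [463.5  47.   36. ]
0.2 [468.8  46.6  68.2]
0.4 [480.3  45.7  98.7]
0.6 [497.6  44.3 126.3]
0.8 [520.   42.5 149.9]
1.0 [546.6  40.3 168.6]
1.2 [576.4  37.9 181.5]
1.4 [608.2  35.4 188.3]
1.6 [640.7  32.8 188.6]
1.8 [672.6  30.2 182.5]
pos [276.7 560.2 239.4] yaw 63.7 q6 -0.02 rot [-0.    -0.    -0.378] d_now [-397.5 -376.2  121.5] d_after_rot [-230.4 -496.5  121.3] w 87.8
```

The rows are not in the units I measure in: shifts go in units of 5 mm and turns go in units of 0.25 rad. I convert before sending: -0.095 rad is -0.38.

```bash
python3 jog.py '[0, 0, 0, 0, 0, -0.38, 0, 0, 0, 0, 0, -0.38, 0, 0, 0, 0, 0, -0.38, 0, 0, 0, 0, 0, -0.372]'
python3 jog.py '[-3.3, -7.1, 0, 0, 0, 0, -3.3, -7.1, 0, 0, 0, 0, -3.3, -7.1, 0, 0, 0, 0, -3.3, -7.1, 0, 0, 0, 0, -3.3, -7.1, 0, 0, 0, 0]'
python3 jog.py '[-3.3, -7.1, 0, 0, 0, 0, -3.3, -7.1, 0, 0, 0, 0, -3.3, -7.1, 0, 0, 0, 0, -3.3, -7.1, 0, 0, 0, 0, -3.3, -7.1, 0, 0, 0, 0]'
python3 jog.py '[-3.2, -7, 0, 0, 0, 0, -3.2, -7, 0, 0, 0, 0, -3.2, -7, 0, 0, 0, 0, -3.2, -7, 0, 0, 0, 0, 0, 0, 0, 0, 0, 0]'
python3 -c "
from h import *
to(466.4,46.8,60,85.4)
d=ctrl.get_image('wrist');cv2.imwrite('pics/w1.png',d['img'][:,:,::-1]);print(d['R'],d['t'],d['fx'])"
```

```text
t: 0.63
ee_pos: [276.7, 560.3, 239.6]
orientation: [-0.119, -3.139, 0.0]
ft_force: [0.6, -0.2, 0.2]
width: 87.7
grasp_force: 0.0
t: 1.05
ee_pos: [344.8, 375.1, 239.7]
orientation: [0.126, 3.139, 0.0]
ft_force: [0.3, 0.8, -0.2]
width: 87.5
grasp_force: 0.0
t: 1.47
ee_pos: [412.9, 191.5, 239.9]
orientation: [0.126, 3.138, 0.0]
ft_force: [1.9, 0.6, 0.1]
width: 87.8
grasp_force: 0.0
t: 1.88
ee_pos: [467.1, 43.6, 240.1]
orientation: [0.134, 3.137, -0.002]
ft_force: [0.1, 0.2, 0.9]
width: 87.9
grasp_force: 0.0
pos [467.1  43.6 240.1] yaw 85.1 q6 -1.42 rot [-0.001  0.002 -0.005] d_now [  1.3   3.4 180.1] d_after_rot [  1.    3.2 180.1] w 87.9
[[ 0.08593348  0.99630023 -0.00113858]
 [ 0.9489693  -0.0815029   0.30465479]
 [ 0.30343484 -0.02726053 -0.95246216]] [ -84.60952315 -476.81291123  251.19232293] 356.17687303294
```

View pics/w1.png

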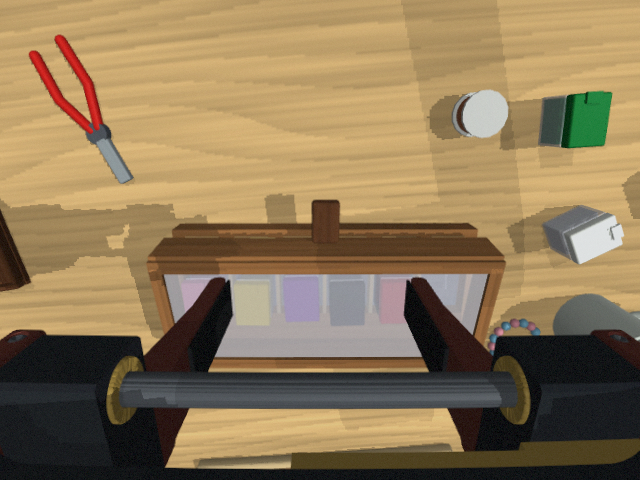

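```bash
python3 - <<'E'
from h import *
from scipy.optimize import least_squares
T=ctrl.get_image("top");S=ctrl.get_image("side");W=ctrl.get_image("wrist")
ct=lambda u,v:(T,90+u/2,170+v/2)
cs=lambda u,v:(S,180+u/2.2857,185+(v-360)/2.2857)
O=[((0,-70,-162,0),cs(353,599)),((0,-70,-162,0),ct(541,196)),((0,-70,162,26),cs(175,457)),
((1,-137,-162,44),ct(543,187)),((1,-137,-162,44),cs(360,525)),((1,0,-162,44),ct(550,86)),((1,0,-162,44),cs(453,497)),((1,0,162,44),ct(296,60)),((1,-137,162,44),ct(282,162)),((1,-137,162,44),cs(176,409)),
((1,-179,13,10),ct(400,213)),((1,-179,-13,10),ct(419,214)),
((1,-179,13,16),(W,339,201)),((1,-179,-13,16),(W,312,201)),((0,-70,-162,26),(W,177,226)),((0,-70,162,26),(W,475,225)),((1,-137,-162,44),(W,149,262)),((1,-137,162,44),(W,503,261)),((1,-137,-162,0),(W,172,240)),((1,-137,162,0),(W,483,238))]
f=lambda P:np.array([(proj(d,casept(P,X))[0]-(u,v)) for X,(d,u,v) in O]).ravel()
r=least_squares(f,[550,40,-.08,.15],loss="soft_l1",f_scale=1.)
print(r.x.round(3).tolist());print(f(r.x).reshape(-1,2).round(1).tolist())
g=casept(r.x,(1,-163,0,10));print("tab",g, "tri",tri((T,295,263.5+13),(W,326,201)))
p=g
for th in np.arange(r.x[3],1.95,.15):
    q=[*r.x[:3],th];n=casept(q,(1,-163,0,10));d=n-p;p=n;print(round(th,2),n.round(1),"fwd %.1f up %.1f"%(np.hypot(*d[:2])*np.sign(d[0]),d[2]))
to(*g,np.degrees(r.x[2])+90)
E
```

```text
[560.216, 47.539, -0.08, 0.118]
[[-3.7, 1.4], [-4.1, -0.0], [-2.4, -0.5], [-2.1, -0.3], [-4.7, 0.4], [-1.5, -3.3], [-0.4, -2.0], [-3.3, -2.6], [-3.7, -0.4], [-2.9, -0.0], [-3.2, -0.8], [-2.3, -0.3], [-1.1, 2.8], [-2.3, 2.9], [-7.2, 7.0], [1.3, 7.2], [-4.4, -3.1], [0.3, -3.1], [-8.3, -1.4], [-0.1, -0.3]]
tab [466.83024465  55.06580307  55.12504583] tri (array([451.78490694,  53.97027773,  45.8430126 ]), [4.746651956044651, 4.746651956044642])
0.12 [466.8  55.1  55.1] fwd 0.0 up 0.0
0.27 [473.   54.6  78.8] fwd 6.2 up 23.7
0.42 [482.6  53.8 101.3] fwd 9.6 up 22.5
0.57 [495.4  52.8 122.1] fwd 12.9 up 20.8
0.72 [511.2  51.5 140.8] fwd 15.8 up 18.6
0.87 [529.6  50.  156.8] fwd 18.5 up 16.1
1.02 [550.2  48.3 170. ] fwd 20.7 up 13.1
1.17 [572.5  46.6 179.9] fwd 22.4 up 9.9
1.32 [596.   44.7 186.3] fwd 23.6 up 6.4
1.47 [620.2  42.7 189.2] fwd 24.3 up 2.8
1.62 [644.6  40.7 188.3] fwd 24.5 up -0.8
1.77 [668.6  38.8 183.9] fwd 24.1 up -4.5
1.92 [691.7  36.9 175.9] fwd 23.1 up -8.0
pos [464.7  49.  239.6] yaw 85.4 q6 -1.41 rot [ 0.    -0.001 -0.   ] d_now [ -1.8   6.2 184.5] d_after_rot [ -1.7   6.2 184.5] w 87.7
```

```bash
python3 - <<'E'
from h import *
from scipy.optimize import least_squares
T=ctrl.get_image("top");S=ctrl.get_image("side");W=dict(ctrl.get_image("wrist"))
W["R"]=np.array([[0.08593348,0.99630023,-0.00113858],[0.9489693,-0.0815029,0.30465479],[0.30343484,-0.02726053,-0.95246216]]);W["t"]=np.array([-84.60952315,-476.81291123,251.19232293])
ct=lambda u,v:(T,90+u/2,170+v/2)
cs=lambda u,v:(S,180+u/2.2857,185+(v-360)/2.2857)
O=[((0,-70,-162,0),cs(353,599)),((0,-70,-162,0),ct(541,196)),((0,-70,162,26),cs(175,457)),
((1,-137,-162,44),ct(543,187)),((1,-137,-162,44),cs(360,525)),((1,0,-162,44),ct(550,86)),((1,0,-162,44),cs(453,497)),((1,0,162,44),ct(296,60)),((1,-137,162,44),ct(282,162)),((1,-137,162,44),cs(176,409)),
((1,-179,13,10),ct(400,213)),((1,-179,-13,10),ct(419,214)),
((1,-179,13,16),(W,339,201)),((1,-179,-13,16),(W,312,201)),((0,-70,-162,26),(W,177,226)),((0,-70,162,26),(W,475,225)),((1,-137,-162,44),(W,149,262)),((1,-137,162,44),(W,503,261)),((1,-137,-162,0),(W,172,240)),((1,-137,162,0),(W,483,238))]
f=lambda P:np.array([(proj(d,casept(P,X))[0]-(u,v)) for X,(d,u,v) in O]).ravel()
r=least_squares(f,[550,40,-.08,.15],loss="soft_l1",f_scale=1.)
print(r.x.round(3).tolist());print(f(r.x).reshape(-1,2).round(1).tolist())
g=casept(r.x,(1,-163,0,10));print("tab",g)
to(*g,np.degrees(r.x[2])+90)
E
```

```text
[561.907, 42.973, -0.084, 0.115]
[[-2.0, 2.0], [-2.5, -0.4], [-0.8, -0.2], [-0.3, -0.6], [-3.0, 1.2], [0.4, -3.7], [1.5, -1.4], [-1.3, -3.4], [-1.8, -1.2], [-1.3, 0.3], [-1.5, -1.5], [-0.6, -1.0], [-0.3, 1.4], [-1.5, 1.4], [-6.3, 5.7], [2.1, 6.3], [-3.2, -4.9], [0.9, -4.4], [-7.3, -3.0], [0.5, -1.4]]
tab [468.47408639  50.87013708  54.69393578]
pos [464.6  49.7 239.6] yaw 85.5 q6 -1.41 rot [ 0.    -0.     0.006] d_now [ -3.8   1.4 185. ] d_after_rot [ -3.7   1.5 185. ] w 88.0
```

To row units: 37 mm is 7.4, 36 mm is 7.2.

```bash
python3 jog.py '[-0.4, 0, 7.4, 0, 0, 0, 0, 0, 7.4, 0, 0, 0, 0, 0, 7.4, 0, 0, 0, 0, 0, 7.4, 0, 0, 0, 0, 0, 7.2, 0, 0, 0]'
python3 jog.py '[0, 0, 0, 0, 0, 0, 0, 0, 0, 0, 0, 0, 0, 0, 0, 0, 0, 0]' 15
python3 jog.py '[0, 0, 0, 0, 0, 0, 0, 0, 0, 0, 0, 0, 0, 0, 0, 0, 0, 0, 0, 0, 0, 0, 0, 0, 0, 0, 0, 0, 0, 0]'
python3 -c "
from h import *
to(467,49,54)
a=ctrl.get_image('wrist');b=ctrl.get_image('side');cv2.imwrite('pics/g1.png',np.hstack([cv2.resize(a['img'],(400,300)),b['img'][130:280,180:380].repeat(2,0).repeat(2,1)])[:,:,::-1])"
```

```text
t: 2.65
ee_pos: [466.9, 49.6, 54.3]
orientation: [0.123, 3.138, 0.0]
ft_force: [0.7, -0.8, -0.2]
width: 88.0
grasp_force: 0.0
t: 2.9
ee_pos: [467.8, 49.0, 57.0]
orientation: [0.125, 3.138, 0.0]
ft_force: [0.5, -0.7, 0.6]
width: 71.0
grasp_force: 0.0
t: 3.32
ee_pos: [467.6, 48.3, 56.6]
orientation: [0.127, 3.137, 0.0]
ft_force: [-0.3, -0.6, 0.3]
width: 38.1
grasp_force: 0.0
pos [467.6  48.3  56.6] yaw 85.4 q6 -1.41 rot [ 0.     0.002 -0.   ] d_now [0.6 0.6 2.6] d_after_rot [0.6 0.6 2.6] w 38.1
```

View pics/g1.png

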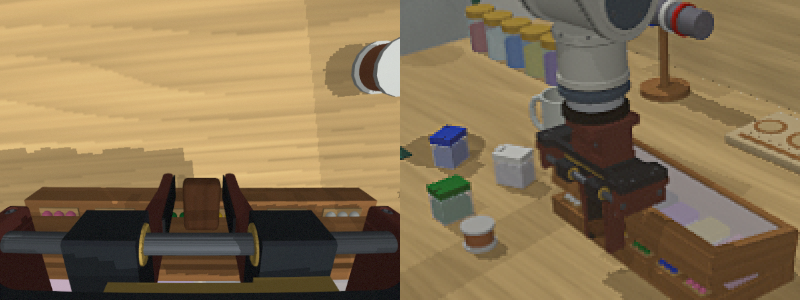

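To row units: -12 mm is -2.4, -4 mm is -0.8.

```bash
python3 jog.py '[0, 0, 0, 0, 0, 0, 0, 0, 0, 0, 0, 0, 0, 0, 0, 0, 0, 0]'
python3 jog.py '[-0.6, 0, -2.4, 0, 0, 0, -0.8, 0, -2.4, 0, 0, 0, -1, 0, -2.2, 0, 0, 0, -1, 0, -2.2, 0, 0, 0, 0, 0, 0, 0, 0, 0]'
python3 jog.py '[-1.2, 0, -2.1, 0, 0, 0, -1.3, 0, -2.1, 0, 0, 0, -1.5, 0, -1.9, 0, 0, 0, -1.6, 0, -1.8, 0, 0, 0, 0, 0, 0, 0, 0, 0]'
```

```text
t: 3.67
ee_pos: [467.3, 50.0, 55.9]
orientation: [0.129, 3.138, 0.003]
ft_force: [-0.4, 15.7, 2.1]
width: 25.6
grasp_force: 30.0
t: 4.08
ee_pos: [485.7, 48.6, 103.3]
orientation: [0.129, 3.136, 0.004]
ft_force: [-0.1, 12.2, -0.3]
width: 25.5
grasp_force: 30.0
t: 4.5
ee_pos: [514.1, 46.2, 142.5]
orientation: [0.128, 3.136, 0.004]
ft_force: [2.4, 11.1, -0.1]
width: 26.1
grasp_force: 30.0
```

To row units: -10.5 mm is -2.1, -10 mm is -2.

```bash
python3 jog.py '[-1.8, 0.1, -1.6, 0, 0, 0, -1.9, 0.1, -1.6, 0, 0, 0, -2, 0, -1.4, 0, 0, 0, -2.1, 0, -1.2, 0, 0, 0, 0, 0, 0, 0, 0, 0]'
python3 jog.py '[-2.2, 0, -1.1, 0, 0, 0, -2.3, 0, -0.9, 0, 0, 0, -2.3, 0, -0.7, 0, 0, 0, -2.4, 0, -0.6, 0, 0, 0, 0, 0, 0, 0, 0, 0]'
python3 -c "
from h import *
a=ctrl.get_image('wrist');b=ctrl.get_image('side');cv2.imwrite('pics/g2.png',np.hstack([cv2.resize(a['img'],(400,300)),b['img'][80:280,180:447].repeat(2,0).repeat(2,1)[:300,:400]])[:,:,::-1])"
```

```text
t: 4.92
ee_pos: [552.0, 43.1, 170.4]
orientation: [0.128, 3.139, 0.002]
ft_force: [1.4, 4.3, -0.2]
width: 26.1
grasp_force: 30.0
t: 5.33
ee_pos: [598.2, 39.2, 186.8]
orientation: [0.127, 3.137, 0.001]
ft_force: [2.7, 4.2, -0.0]
width: 26.2
grasp_force: 3.0
```

View pics/g2.png

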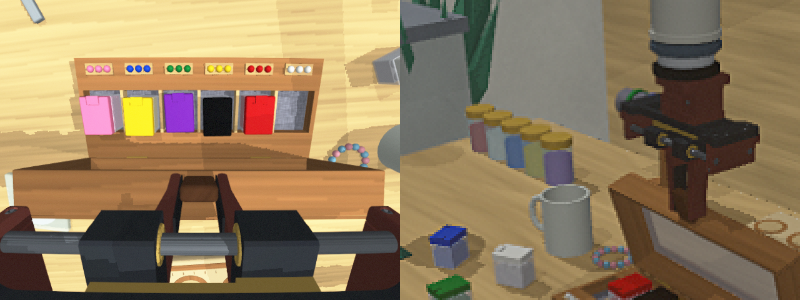

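```bash
python3 jog.py '[0, 0, 0, 0, 0, 0, 0, 0, 0, 0, 0, 0, 0, 0, 0, 0, 0, 0]'
python3 jog.py '[-2.4, 0, -0.4, 0, 0, 0, -2.4, 0, -0.2, 0, 0, 0, -2.4, 0, 0, 0, 0, 0, -2.4, 0, 0.2, 0, 0, 0, 0, 0, 0, 0, 0, 0]'
python3 jog.py '[-2.4, 0, 0.4, 0, 0, 0, -2.4, 0, 0.6, 0, 0, 0, -2.4, 0, 0.6, 0, 0, 0, -2.4, 0, 0.8, 0, 0, 0, 0, 0, 0, 0, 0, 0]'
python3 -c "
from h import *
a=ctrl.get_image('wrist');b=ctrl.get_image('side');cv2.imwrite('pics/g3.png',np.hstack([cv2.resize(a['img'],(400,300)),b['img'][80:280,180:447].repeat(2,0).repeat(2,1)[:300,100:500]])[:,:,::-1])"
```

```text
t: 5.68
ee_pos: [597.2, 39.3, 186.6]
orientation: [0.127, 3.136, 0.001]
ft_force: [4.5, 4.5, -3.4]
width: 25.8
grasp_force: 30.0
t: 6.1
ee_pos: [645.1, 35.4, 188.8]
orientation: [0.127, 3.139, 0.001]
ft_force: [1.9, 4.3, 3.8]
width: 25.7
grasp_force: 30.0
t: 6.52
ee_pos: [694.0, 31.2, 177.2]
orientation: [0.127, 3.136, 0.001]
ft_force: [3.9, 3.4, 5.8]
width: 25.2
grasp_force: 30.0
```

```bash
python3 jog.py '[0, 0, 0, 0, 0, 0, 0, 0, 0, 0, 0, 0, 0, 0, 0, 0, 0, 0, 0, 0, 0, 0, 0, 0, 0, 0, 0, 0, 0, 0]' 70
python3 jog.py '[0, 0, -4, 0, 0, 0, 0, 0, -5, 0, 0, 0, 0, 0, -5, 0, 0, 0, 0, 0, 0, 0, 0, 0]'
python3 jog.py '[8, 0, 0, 0, 0, 0, 8, 0, 0, 0, 0, 0, 8, 0, 0, 0, 0, 0, 8, 0, 0, 0, 0, 0, 8, 0, 0, 0, 0, 0]'
python3 jog.py '[8, 0, 0, 0, 0, 0, 8, 0, 0, 0, 0, 0, 0, 0, 0, 0, 0, 0, 0, 0, 0, 0, 0, 0, 0, 0, 0, 0, 0, 0]'
python3 - <<'E'
from h import *
import pickle
P={n:ctrl.get_image(n) for n in("wrist","side","top")};pickle.dump(P,open("v2.pkl","wb"))
cv2.imwrite('pics/w2.png',P["wrist"]["img"][:,:,::-1]);to(400,43,240)
a=P["top"]["img"][180:330,90:390];b=P["side"]["img"][150:300,180:380]
cv2.imwrite('pics/ts2.png',np.vstack([cv2.resize(a,(600,300)),cv2.resize(b,(400,300)) if 0 else np.hstack([cv2.resize(b,(400,300)),np.zeros((300,200,3),np.uint8)])])[:,:,::-1])
E
```

```text
t: 7.03
ee_pos: [691.8, 30.8, 176.3]
orientation: [-0.127, -3.138, 0.001]
ft_force: [0.3, 0.1, 0.0]
width: 55.0
grasp_force: 0.0
t: 7.37
ee_pos: [694.8, 31.0, 252.1]
orientation: [0.127, 3.131, 0.001]
ft_force: [1.1, 0.3, 1.5]
width: 69.9
grasp_force: 0.0
t: 7.78
ee_pos: [490.5, 47.1, 245.8]
orientation: [-0.127, -3.138, 0.0]
ft_force: [-0.7, 0.2, 1.2]
width: 70.1
grasp_force: 0.0
t: 8.2
ee_pos: [414.0, 53.7, 247.0]
orientation: [0.127, 3.138, 0.0]
ft_force: [0.3, 0.1, 0.5]
width: 69.9
grasp_force: 0.0
pos [414.6  53.6 246.7] yaw 85.4 q6 -1.39 rot [ 0.     0.001 -0.   ] d_now [ 13.7 -11.8   6.7] d_after_rot [ 13.7 -11.8   6.7] w 69.9
```

View pics/w2.png

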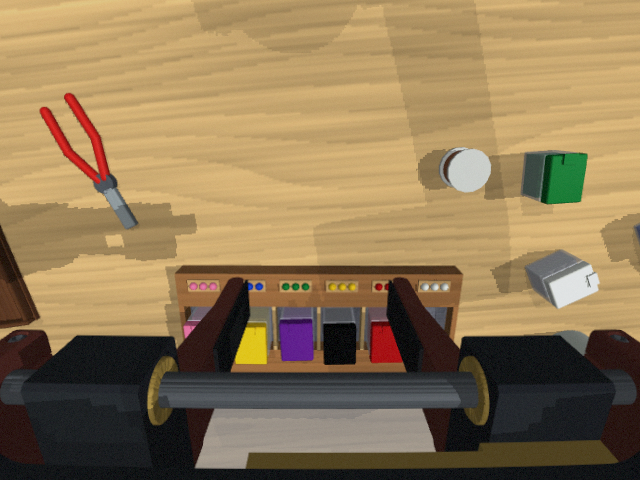

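View pics/ts2.png

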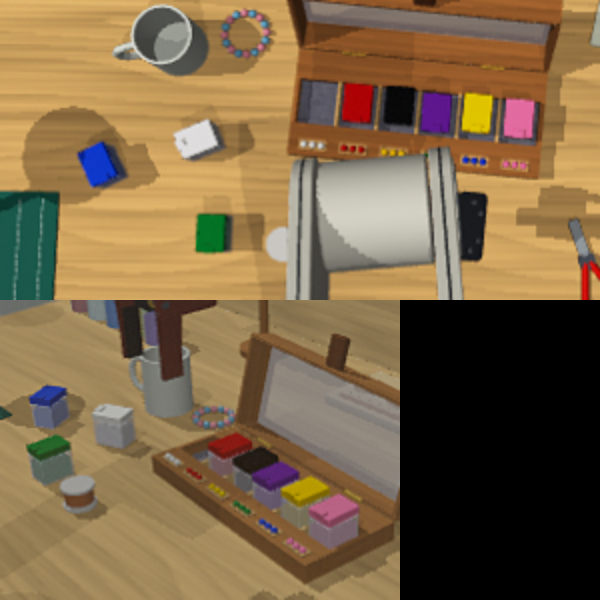

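```bash
python3 - <<'E'
from h import *
import pickle
from scipy.optimize import least_squares
P=pickle.load(open("v2.pkl","rb"));W,S,T=P["wrist"],P["side"],P["top"]
ct=lambda u,v:(T,90+u/2,180+v/2)
cs=lambda u,v:(S,180+u/2,150+(v-300)/2)
ys=dict(w=130,r=78,y=26,g=-26,b=-78,p=-130)
O=[((0,-56,ys[k],31),(W,u,286.5)) for k,u in dict(p=203,g=295,y=342,w=435).items()]
O+=[((0,-56,ys[k],31),ct(u,v)) for k,u,v in [("w",312,145),("r",353,149),("y",393,153),("b",474,160),("p",514,165)]]
O+=[((0,-56,ys[k],31),cs(u,v)) for k,u,v in [("w",171,459),("r",195,474),("y",217,491),("g",243,508),("b",268,526),("p",297,547)]]
f=lambda Q,O:np.array([(proj(d,casept([*Q,0],X))[0]-(u,v)) for X,(d,u,v) in O]).ravel()
for nm,OO in (("all",O),("W",O[:4]),("T",O[4:9]),("S",O[9:])):
    r=least_squares(f,[560,40,-.08],args=(OO,));print(nm,r.x.round(3),f(r.x,OO).reshape(-1,2).round(1).tolist() if nm=="all" else "")
# corner checks W
q=least_squares(f,[560,40,-.08],args=(O,)).x
print(proj(W,[casept([*q,0],(0,-70,162,26)),casept([*q,0],(0,-70,-162,26))]))
hsv=lambda d:cv2.cvtColor(d["img"],cv2.COLOR_RGB2HSV)
def blob(d,lo,hi,x0,x1,y0,y1):
    m=cv2.inRange(hsv(d)[y0:y1,x0:x1],lo,hi);r=cv2.minAreaRect(cv2.findNonZero(m));return (r[0][0]+x0+.0,r[0][1]+y0),r[1],r[2]
for n,a in dict(black=[(0,0,0),(180,255,45),275,300,215,250],purple=[(125,120,60),(150,255,255),295,322,220,255],yellow=[(22,150,120),(32,255,255),318,342,222,255],red=[(0,200,90),(6,255,255),258,282,215,245],pink=[(150,60,150),(175,255,255),335,362,225,255]).items():
    c,s,an=blob(T,*a);X=atz(T,*c,58);R=np.array([[np.cos(q[2]),np.sin(q[2])],[-np.sin(q[2]),np.cos(q[2])]])
    print(n,np.round(c,1),np.round(s,1),round(an,1),X.round(1),"case",(R@(X[:2]-q[:2])).round(1))
E
```

```text
all [ 5.58526e+02  4.33080e+01 -8.00000e-02] [[-1.8, -0.0], [-0.6, 0.0], [-0.9, -0.0], [-0.7, -0.3], [-0.5, -0.9], [-0.7, -1.0], [-0.4, -1.1], [-0.3, -0.7], [0.0, -1.3], [-0.4, -0.6], [-1.6, -0.6], [-1.0, -1.1], [-1.7, -1.0], [-1.0, -0.9], [-1.3, -1.5]]
W [ 5.5875e+02  4.4357e+01 -8.1000e-02] 
T [ 5.55965e+02  4.22030e+01 -8.20000e-02] 
S [ 5.57647e+02  3.78290e+01 -8.10000e-02] 
[[462.51215103 272.73372351]
 [172.9686982  273.09457434]]
black [288.  232.5] [20. 19.] -0.0 [560.2  68.5  58. ] case [-0.4 25.3]
purple [307.7 235.8] [14.5 19.6] 4.4 [552.6  19.1  58. ] case [ -3.9 -24.6]
yellow [328.1 236.2] [14.2 19.5] 6.3 [552.4 -32.3  58. ] case [ -0.1 -75.8]
red [268.4 230.7] [14.2 18.4] 4.8 [564.  117.8  58. ] case [-0.5 74.7]
pink [349.  238.8] [14.  18.8] 5.7 [546.5 -84.6  58. ] case [  -1.8 -128.4]
```

The rows are not in the units I measure in: shifts go in units of 5 mm and turns go in units of 0.25 rad. I convert before sending: 0.121 rad is 0.484.

```bash
cat >> h.py <<'E'
CASE=[558.3,42.5,-0.081]
def slot(cx,cy,z=51): return casept([*CASE,0],(0,cx,cy,z))
E
python3 jog.py '[0, 0, 0, 0, 0, 0.484, 0, 0, 0, 0, 0, 0.484, 0, 0, 0, 0, 0, 0.484, 0, 0, 0, 0, 0, 0.484, 0, 0, 0, 0, 0, 0.484]' 64
python3 jog.py '[0, 0, 0, 0, 0, 0.484, 0, 0, 0, 0, 0, 0.484, 0, 0, 0, 0, 0, 0.484, 0, 0, 0, 0, 0, 0.484, 0, 0, 0, 0, 0, 0.484]'
python3 jog.py '[0, 0, 0, 0, 0, 0.484, 0, 0, 0, 0, 0, 0.484, 0, 0, 0, 0, 0, 0.484, 0, 0, 0, 0, 0, 0, 0, 0, 0, 0, 0, 0]'
python3 -c "
from h import *
to(*slot(-0.4,25.3),-4.64)"
```

```text
t: 8.77
ee_pos: [414.3, 53.6, 246.5]
orientation: [-1.066, -2.955, 0.0]
ft_force: [0.3, -0.3, -0.4]
width: 64.0
grasp_force: 0.0
t: 9.18
ee_pos: [414.3, 53.6, 246.4]
orientation: [-1.898, -2.504, 0.0]
ft_force: [0.2, 0.5, 0.6]
width: 64.2
grasp_force: 0.0
t: 9.6
ee_pos: [414.0, 53.6, 246.5]
orientation: [-2.308, -2.131, 0.0]
ft_force: [0.4, 0.5, 0.2]
width: 64.4
grasp_force: 0.0
pos [414.   53.6 246.5] yaw -4.6 q6 0.18 rot [-0.     0.     0.001] d_now [ 25.7 144.4 195.4] d_after_rot [ 25.9 144.3 195.5] w 64.4
```

To row units: 36 mm is 7.2, 6.4 mm is 1.28.

```bash
python3 jog.py '[1.3, 7.2, 0, 0, 0, 0, 1.3, 7.2, 0, 0, 0, 0, 1.3, 7.2, 0, 0, 0, 0, 1.28, 7.2, 0, 0, 0, 0, 0, 0, 0, 0, 0, 0]'
python3 jog.py '[0, 0, 7.8, 0, 0, 0, 0, 0, 7.8, 0, 0, 0, 0, 0, 7, 0, 0, 0, 0, 0, 0, 0, 0, 0, 0, 0, 0, 0, 0, 0]'
python3 -c "
from h import *
to(*slot(-0.4,25.3),-4.64)
a=ctrl.get_image('wrist')['img'];b=ctrl.get_image('side');cv2.imwrite('pics/g4.png',np.hstack([cv2.resize(a,(400,300)),b['img'][80:280,180:447].repeat(2,0).repeat(2,1)[100:400,100:500]])[:,:,::-1])"
```

```text
t: 10.02
ee_pos: [565.3, 68.0, 246.5]
orientation: [2.306, 2.13, 0.006]
ft_force: [0.2, -0.2, 0.8]
width: 64.0
grasp_force: 0.0
t: 10.43
ee_pos: [557.5, 67.3, 132.3]
orientation: [-2.307, -2.128, 0.006]
ft_force: [-0.7, -1.0, 0.2]
width: 64.0
grasp_force: 0.0
pos [557.5  67.3 132.3] yaw -4.6 q6 0.18 rot [-0.005  0.001 -0.   ] d_now [ 0.7  2.8 81.3] d_after_rot [ 0.6  2.4 81.3] w 64.0
```

View pics/g4.png

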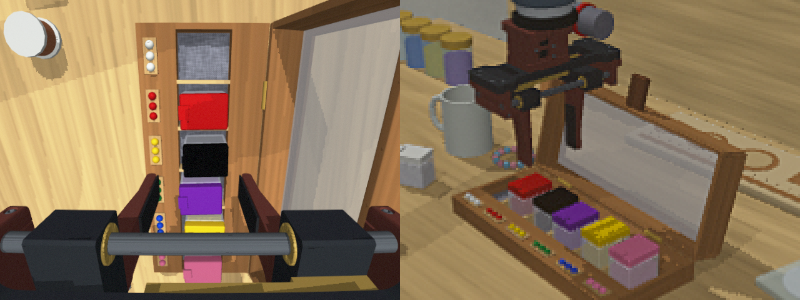

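To row units: 2 mm is 0.4, 27 mm is 5.4.

```bash
python3 jog.py '[0.1, 0.4, 5.4, 0, 0, 0, 0, 0, 5.4, 0, 0, 0, 0, 0, 5.2, 0, 0, 0, 0, 0, 0, 0, 0, 0]'
python3 jog.py '[0, 0, 0, 0, 0, 0, 0, 0, 0, 0, 0, 0, 0, 0, 0, 0, 0, 0, 0, 0, 0, 0, 0, 0, 0, 0, 0, 0, 0, 0]' 40
python3 jog.py '[0, 0, -4, 0, 0, 0, 0, 0, -8, 0, 0, 0, 0, 0, -8, 0, 0, 0, 0, 0, 0, 0, 0, 0]'
python3 -c "
from h import *
to(478.4,-356,49,-4.64)"
```

```text
t: 10.87
ee_pos: [560.1, 67.8, 52.5]
orientation: [-2.31, -2.127, 0.003]
ft_force: [-1.5, 0.2, -0.8]
width: 64.2
grasp_force: 0.0
t: 11.28
ee_pos: [562.9, 68.0, 56.3]
orientation: [2.31, 2.126, 0.006]
ft_force: [-0.7, -0.7, 8.2]
width: 47.9
grasp_force: 29.9
t: 11.62
ee_pos: [565.7, 68.4, 162.0]
orientation: [2.306, 2.122, 0.016]
ft_force: [1.9, 0.3, -0.7]
width: 47.8
grasp_force: 29.9
pos [565.7  68.4 162. ] yaw -4.8 q6 0.18 rot [ 0.013 -0.002 -0.002] d_now [-430.5  -53.3  111.2] d_after_rot [-430.1  -52.7  113. ] w 47.8
```

To row units: -39 mm is -7.8, -4.8 mm is -0.96.

```bash
python3 jog.py '[-7.8, -0.96, 0, 0, 0, 0, -7.8, -0.96, 0, 0, 0, 0, -7.8, -0.96, 0, 0, 0, 0, -7.8, -0.96, 0, 0, 0, 0, -7.8, -0.96, 0, 0, 0, 0]'
python3 jog.py '[-7.8, -0.96, 0, 0, 0, 0, -7.8, -0.96, 0, 0, 0, 0, -7.8, -0.96, 0, 0, 0, 0, -7.8, -0.96, 0, 0, 0, 0, -7.8, -0.96, 0, 0, 0, 0]'
python3 jog.py '[-7.8, -0.96, 0, 0, 0, 0, 0, 0, 0, 0, 0, 0, 0, 0, 0, 0, 0, 0, 0, 0, 0, 0, 0, 0]'
python3 -c "
from h import *
to(478.4,-356,54,-4.64)"
```

```text
t: 12.03
ee_pos: [520.7, -126.1, 154.8]
orientation: [2.31, 2.127, 0.002]
ft_force: [0.3, -0.8, -1.4]
width: 47.6
grasp_force: 29.9
t: 12.45
ee_pos: [480.4, -318.8, 154.8]
orientation: [2.31, 2.126, 0.001]
ft_force: [0.2, -0.6, -0.1]
width: 48.2
grasp_force: 29.9
t: 12.78
ee_pos: [472.6, -355.0, 154.0]
orientation: [2.313, 2.126, 0.0]
ft_force: [-0.6, -0.2, -0.7]
width: 47.7
grasp_force: 29.9
pos [ 472.6 -355.   154. ] yaw -4.8 q6 -0.58 rot [ 0.    -0.    -0.003] d_now [ -0.6   5.8 100. ] d_after_rot [ -0.6   5.9 100. ] w 47.7
```

To row units: 32 mm is 6.4, 27 mm is 5.4.

```bash
python3 jog.py '[-0.1, 1.1, 6.4, 0, 0, 0, 0, 0, 6.4, 0, 0, 0, 0, 0, 5.4, 0, 0, 0, 0, 0, 0, 0, 0, 0, 0, 0, 0, 0, 0, 0]'
python3 jog.py '[0, 0, 0.4, 0, 0, 0, 0, 0, 0, 0, 0, 0]'
python3 jog.py '[0, 0, 0.4, 0, 0, 0, 0, 0, 0, 0, 0, 0]'
python3 jog.py '[0, 0, 0.4, 0, 0, 0, 0, 0, 0, 0, 0, 0]'
```

```text
t: 13.2
ee_pos: [477.9, -354.1, 62.0]
orientation: [-2.307, -2.127, 0.001]
ft_force: [-0.3, -0.4, -0.4]
width: 47.5
grasp_force: 29.9
t: 13.37
ee_pos: [479.5, -356.4, 62.4]
orientation: [2.309, 2.127, 0.001]
ft_force: [-0.3, -0.2, -0.6]
width: 48.2
grasp_force: 29.9
t: 13.53
ee_pos: [478.9, -356.5, 59.8]
orientation: [2.31, 2.126, 0.001]
ft_force: [-0.1, 0.7, -1.0]
width: 47.3
grasp_force: 29.9
t: 13.7
ee_pos: [478.3, -356.3, 56.9]
orientation: [2.312, 2.127, 0.0]
ft_force: [0.1, 0.0, -1.0]
width: 48.2
grasp_force: 29.9
```

```bash
python3 jog.py '[0, 0, 0.3, 0, 0, 0, 0, 0, 0, 0, 0, 0, 0, 0, 0, 0, 0, 0]'
python3 jog.py '[0, 0, 0.3, 0, 0, 0, 0, 0, 0, 0, 0, 0, 0, 0, 0, 0, 0, 0]'
python3 jog.py '[0, 0, 0.3, 0, 0, 0, 0, 0, 0, 0, 0, 0, 0, 0, 0, 0, 0, 0]'
```

```text
t: 13.95
ee_pos: [478.1, -356.2, 55.0]
orientation: [-2.312, -2.127, 0.0]
ft_force: [0.0, 0.6, -0.5]
width: 47.8
grasp_force: 29.9
t: 14.2
ee_pos: [478.3, -356.3, 54.2]
orientation: [2.312, 2.127, -0.0]
ft_force: [-1.8, 0.7, 5.3]
width: 47.7
grasp_force: 29.9
t: 14.45
ee_pos: [478.2, -356.3, 54.1]
orientation: [2.311, 2.128, -0.0]
ft_force: [-5.2, 3.2, 19.0]
width: 48.0
grasp_force: 29.9
```

To row units: -1 mm is -0.2.

```bash
python3 jog.py '[0, 0, -0.2, 0, 0, 0, 0, 0, 0, 0, 0, 0, 0, 0, 0, 0, 0, 0, 0, 0, 0, 0, 0, 0, 0, 0, 0, 0, 0, 0]' 64
python3 jog.py '[0, 0, -6, 0, 0, 0, 0, 0, -8, 0, 0, 0, 0, 0, -7, 0, 0, 0, 0, 0, 0, 0, 0, 0, 0, 0, 0, 0, 0, 0]'
python3 -c "
from h import *
to(*slot(-0.1,-75.8),-4.64)
a=ctrl.get_image('wrist')['img'];b=ctrl.get_image('side');cv2.imwrite('pics/g5.png',np.hstack([cv2.resize(a,(400,300)),b['img'][280:430,300:500].repeat(2,0).repeat(2,1)])[:,:,::-1])"
```

```text
t: 14.87
ee_pos: [478.2, -356.1, 52.8]
orientation: [-2.311, -2.127, 0.0]
ft_force: [0.3, -1.0, -0.1]
width: 64.2
grasp_force: 0.0
t: 15.28
ee_pos: [479.4, -357.1, 160.3]
orientation: [2.308, 2.124, 0.001]
ft_force: [0.5, 0.4, -0.4]
width: 64.1
grasp_force: 0.0
pos [ 479.4 -357.1  160.3] yaw -4.8 q6 -0.58 rot [ 0.004  0.003 -0.002] d_now [329.2  45.1 108.6] d_after_rot [328.9  46.2 109.3] w 64.1
```

View pics/g5.png

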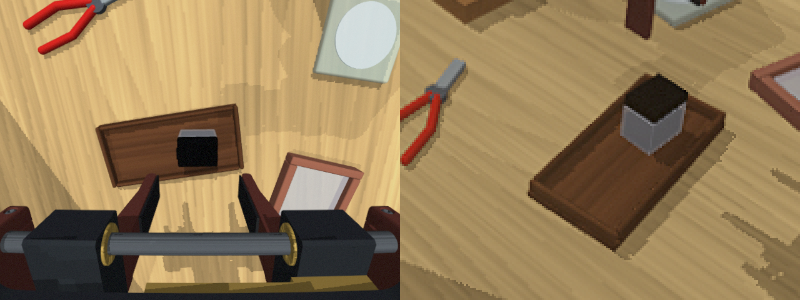

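To row units: 5 mm is 1, 36.5 mm is 7.3.

```bash
python3 jog.py '[7.3, 1, 0, 0, 0, 0, 7.3, 1, 0, 0, 0, 0, 7.3, 1, 0, 0, 0, 0, 7.3, 1, 0, 0, 0, 0, 7.3, 1, 0, 0, 0, 0]'
python3 jog.py '[7.3, 1, 0, 0, 0, 0, 7.3, 1, 0, 0, 0, 0, 7.3, 1, 0, 0, 0, 0, 7.3, 1, 0, 0, 0, 0, 0, 0, 0, 0, 0, 0]'
python3 jog.py '[0, 0, 6, 0, 0, 0, 0, 0, 6, 0, 0, 0, 0, 0, 0, 0, 0, 0, 0, 0, 0, 0, 0, 0, 0, 0, 0, 0, 0, 0]'
python3 -c "
from h import *
to(*slot(-0.1,-75.8),-4.64)"
```

```text
t: 15.8
ee_pos: [517.1, -174.5, 156.1]
orientation: [-2.31, -2.124, 0.003]
ft_force: [0.5, 0.9, -0.6]
width: 64.2
grasp_force: 0.0
t: 16.22
ee_pos: [550.2, -27.4, 156.3]
orientation: [-2.305, -2.13, 0.002]
ft_force: [-1.1, 0.7, 0.2]
width: 63.8
grasp_force: 0.0
t: 16.63
ee_pos: [550.2, -33.0, 98.2]
orientation: [-2.312, -2.126, 0.001]
ft_force: [-1.1, -0.1, 0.2]
width: 63.8
grasp_force: 0.0
pos [550.2 -33.   98.2] yaw -4.8 q6 0.0 rot [-0.001  0.    -0.003] d_now [ 0.1  1.9 47.2] d_after_rot [ 0.1  1.9 47.2] w 63.8
```

To row units: 24 mm is 4.8, 23 mm is 4.6, -0.003 rad is -0.012.

```bash
python3 jog.py '[0, 0.4, 4.8, 0, 0, -0.012, 0, 0, 4.6, 0, 0, 0, 0, 0, 0, 0, 0, 0, 0, 0, 0, 0, 0, 0, 0, 0, 0, 0, 0, 0]'
python3 jog.py '[0, 0, 0, 0, 0, 0, 0, 0, 0, 0, 0, 0, 0, 0, 0, 0, 0, 0, 0, 0, 0, 0, 0, 0, 0, 0, 0, 0, 0, 0]' 40
python3 jog.py '[0, 0, -4, 0, 0, 0, 0, 0, -4, 0, 0, 0, 0, 0, -5, 0, 0, 0, 0, 0, 0, 0, 0, 0, 0, 0, 0, 0, 0, 0]'
python3 -c "
from h import *
to(*slot(0,26,55),-4.64)"
```

```text
t: 17.05
ee_pos: [553.3, -33.0, 52.8]
orientation: [2.308, 2.129, 0.002]
ft_force: [-0.2, 0.1, -0.6]
width: 63.7
grasp_force: 0.0
t: 17.47
ee_pos: [553.2, -32.8, 52.4]
orientation: [2.307, 2.13, 0.002]
ft_force: [-0.9, 0.7, 7.4]
width: 47.7
grasp_force: 30.0
t: 17.88
ee_pos: [553.3, -32.8, 117.6]
orientation: [2.307, 2.129, 0.003]
ft_force: [-0.1, -1.0, -0.8]
width: 48.0
grasp_force: 30.0
pos [553.3 -32.8 117.6] yaw -4.6 q6 -0.0 rot [0.003 0.    0.001] d_now [101.5  -1.2  62.5] d_after_rot [101.5  -1.1  62.6] w 48.0
```

To row units: 34 mm is 6.8, -0.4 mm is -0.08.

```bash
python3 jog.py '[6.8, -0.08, 0, 0, 0, 0, 6.8, -0.08, 0, 0, 0, 0, 6.7, -0.08, 0, 0, 0, 0, 0, 0, 0, 0, 0, 0, 0, 0, 0, 0, 0, 0]'
python3 jog.py '[0, 0, 4, 0, 0, 0, 0, 0, 4, 0, 0, 0, 0, 0, 0, 0, 0, 0, 0, 0, 0, 0, 0, 0, 0, 0, 0, 0, 0, 0]'
python3 - <<'E'
from h import *
to(*slot(0,26,53),-4.64)
d=ctrl.get_image('wrist')
import pickle;pickle.dump(d,open('w3.pkl','wb'));cv2.imwrite('pics/w3.png',d['img'][:,:,::-1])
E
```

```text
t: 18.3
ee_pos: [558.4, 69.9, 115.0]
orientation: [-2.304, -2.134, 0.002]
ft_force: [-1.2, -0.6, -0.5]
width: 47.6
grasp_force: 30.0
t: 18.72
ee_pos: [559.2, 67.8, 76.3]
orientation: [-2.309, -2.13, 0.001]
ft_force: [-0.0, -0.2, -0.6]
width: 47.6
grasp_force: 30.0
pos [559.2  67.8  76.3] yaw -4.6 q6 0.18 rot [-0.  0.  0.] d_now [ 0.8  1.1 23.3] d_after_rot [ 0.7  1.1 23.3] w 47.6
```

View pics/w3.png

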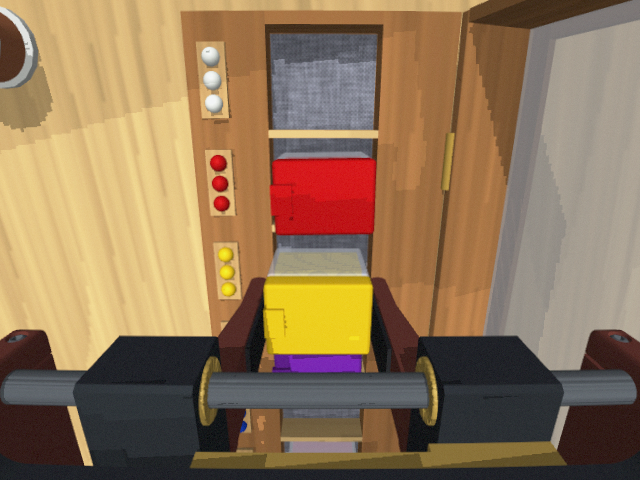

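```bash
python3 - <<'E'
from h import *
import pickle
from scipy.optimize import least_squares
W=pickle.load(open("w3.pkl","rb"))
O=[((0,-56,130,31),(W,211.5,79.5)),((0,-56,78,31),(W,219.5,183.5)),((0,-56,26,31),(W,228,272)),((0,-29,154,26),(W,267,25)),((0,29,154,26),(W,382,25)),((0,-70,162,26),(W,183,11)),((0,67,162,26),(W,470,10))]
f=lambda Q,O:np.array([(proj(d,casept([*Q,0],X))[0]-(u,v)) for X,(d,u,v) in O]).ravel()
r=least_squares(f,[558,42,-.08],args=(O,),loss="soft_l1");print(r.x.round(3),f(r.x,O).reshape(-1,2).round(1).tolist())
q=r.x
print("slot yellow",casept([*q,0],(0,0,26,0)).round(1))
# held pot front top edge in img: corners of top near-left/far etc
for u,v in [(265,278),(373,278),(265,353),(371,352)]: print(atz(W,u,v,76.3+5.6).round(1))
E
```

```text
[ 5.61057e+02  4.43850e+01 -8.20000e-02] [[1.0, -1.1], [1.0, -0.2], [-0.1, 0.9], [-0.4, 1.6], [3.3, 1.8], [-1.5, -1.8], [-5.7, -0.5]]
slot yellow [563.2  70.3   0. ]
[538.5  92.1  81.9]
[584.3  88.4  81.9]
[533.7  54.8  81.9]
[582.2  51.4  81.9]
```

```bash
python3 jog.py '[0, 0.44, 2, 0, 0, 0, 0, 0, 1.2, 0, 0, 0, 0, 0, 0, 0, 0, 0, 0, 0, 0, 0, 0, 0]'
python3 jog.py '[0, 0, 0.6, 0, 0, 0, 0, 0, 0, 0, 0, 0, 0, 0, 0, 0, 0, 0]'
python3 jog.py '[0, 0, 0.6, 0, 0, 0, 0, 0, 0, 0, 0, 0, 0, 0, 0, 0, 0, 0]'
python3 jog.py '[0, 0, 0.3, 0, 0, 0, 0, 0, 0, 0, 0, 0, 0, 0, 0, 0, 0, 0]'
```

```text
t: 19.1
ee_pos: [561.1, 68.3, 59.7]
orientation: [-2.308, -2.13, 0.001]
ft_force: [-0.1, -0.1, -0.7]
width: 47.8
grasp_force: 30.0
t: 19.35
ee_pos: [561.4, 68.4, 57.1]
orientation: [-2.308, -2.131, 0.0]
ft_force: [-0.1, 0.2, -0.4]
width: 47.8
grasp_force: 30.0
t: 19.6
ee_pos: [561.3, 68.4, 54.1]
orientation: [-2.308, -2.131, 0.0]
ft_force: [-0.3, 0.3, 0.1]
width: 47.7
grasp_force: 30.0
t: 19.85
ee_pos: [561.4, 68.4, 52.6]
orientation: [-2.308, -2.131, 0.0]
ft_force: [0.5, 0.1, -0.0]
width: 48.0
grasp_force: 30.0
```

```bash
sed -i 's/^CASE=.*/CASE=[560,42.8,-0.081]/' h.py
python3 jog.py '[0, 0, 0, 0, 0, 0, 0, 0, 0, 0, 0, 0, 0, 0, 0, 0, 0, 0, 0, 0, 0, 0, 0, 0, 0, 0, 0, 0, 0, 0]' 64
python3 jog.py '[0, 0, -5, 0, 0, 0, 0, 0, -4.4, 0, 0, 0, 0, 0, 0, 0, 0, 0, 0, 0, 0, 0, 0, 0]'
python3 jog.py '[-5, -0.2, 0, 0, 0, 0, -4.9, -0.2, 0, 0, 0, 0, 0, 0, 0, 0, 0, 0, 0, 0, 0, 0, 0, 0]'
python3 -c "
from h import *
to(555.5,19.3,51,-4.64)"
```

```text
t: 20.27
ee_pos: [561.5, 68.4, 52.7]
orientation: [2.308, 2.131, 0.0]
ft_force: [-0.7, -0.5, -1.2]
width: 64.1
grasp_force: 0.0
t: 20.6
ee_pos: [562.3, 68.4, 100.8]
orientation: [2.307, 2.13, 0.003]
ft_force: [-1.9, 0.8, -0.1]
width: 64.0
grasp_force: 0.0
t: 20.93
ee_pos: [554.7, 18.4, 98.7]
orientation: [-2.31, -2.128, 0.002]
ft_force: [0.4, 0.1, 0.1]
width: 64.0
grasp_force: 0.0
pos [554.7  18.4  98.7] yaw -4.7 q6 0.09 rot [-0.002  0.    -0.001] d_now [ 0.9  0.8 47.7] d_after_rot [ 0.9  0.7 47.7] w 64.0
```

```bash
python3 jog.py '[0.1, 0.2, 4.8, 0, 0, 0, 0, 0, 4.6, 0, 0, 0, 0, 0, 0, 0, 0, 0, 0, 0, 0, 0, 0, 0, 0, 0, 0, 0, 0, 0]'
python3 jog.py '[0, 0, 0, 0, 0, 0, 0, 0, 0, 0, 0, 0, 0, 0, 0, 0, 0, 0, 0, 0, 0, 0, 0, 0, 0, 0, 0, 0, 0, 0]' 40
python3 jog.py '[0, 0, -6, 0, 0, 0, 0, 0, -7, 0, 0, 0, 0, 0, -7, 0, 0, 0, 0, 0, 0, 0, 0, 0, 0, 0, 0, 0, 0, 0]'
python3 -c "
from h import *
to(398.6,-362,53,-4.64)"
```

```text
t: 21.35
ee_pos: [556.7, 20.2, 52.9]
orientation: [-2.308, -2.131, 0.0]
ft_force: [-0.2, 0.1, 0.2]
width: 64.3
grasp_force: 0.0
t: 21.77
ee_pos: [557.1, 19.7, 53.6]
orientation: [2.308, 2.13, 0.002]
ft_force: [-0.7, 0.2, 7.0]
width: 47.7
grasp_force: 30.0
t: 22.18
ee_pos: [557.9, 19.6, 154.8]
orientation: [2.306, 2.129, 0.006]
ft_force: [-0.7, -0.5, -0.1]
width: 48.1
grasp_force: 30.0
pos [557.9  19.6 154.8] yaw -4.6 q6 0.09 rot [ 0.005 -0.     0.001] d_now [-393.2 -128.7  101. ] d_after_rot [-393.2 -127.9  101.8] w 48.1
```

```bash
python3 jog.py '[-7.16, -2.32, 0, 0, 0, 0, -7.16, -2.32, 0, 0, 0, 0, -7.16, -2.32, 0, 0, 0, 0, -7.16, -2.32, 0, 0, 0, 0, -7.16, -2.32, 0, 0, 0, 0]'
python3 jog.py '[-7.16, -2.32, 0, 0, 0, 0, -7.16, -2.32, 0, 0, 0, 0, -7.16, -2.32, 0, 0, 0, 0, -7.16, -2.32, 0, 0, 0, 0, -7.16, -2.32, 0, 0, 0, 0]'
python3 jog.py '[-7.1, -2.32, 0, 0, 0, 0, 0, 0, 0, 0, 0, 0, 0, 0, 0, 0, 0, 0, 0, 0, 0, 0, 0, 0]'
python3 jog.py '[0, 0, 6, 0, 0, 0, 0, 0, 6, 0, 0, 0, 0, 0, 5, 0, 0, 0, 0, 0, 0, 0, 0, 0, 0, 0, 0, 0, 0, 0]'
python3 -c "
from h import *
to(398.6,-362,51.6,-4.64)"
```

```text
t: 22.6
ee_pos: [482.3, -155.1, 151.1]
orientation: [-2.306, -2.13, 0.002]
ft_force: [0.4, -0.1, -0.7]
width: 47.9
grasp_force: 30.0
t: 23.02
ee_pos: [410.3, -328.8, 151.0]
orientation: [-2.307, -2.129, 0.001]
ft_force: [0.5, 0.6, -0.9]
width: 48.0
grasp_force: 30.0
t: 23.35
ee_pos: [397.1, -361.4, 151.3]
orientation: [-2.307, -2.128, -0.0]
ft_force: [-0.2, 0.8, -1.3]
width: 48.1
grasp_force: 30.0
t: 23.77
ee_pos: [397.6, -360.2, 66.5]
orientation: [-2.303, -2.13, 0.0]
ft_force: [0.0, 0.1, 1.0]
width: 47.8
grasp_force: 30.0
pos [ 397.6 -360.2   66.5] yaw -4.5 q6 -0.68 rot [-0.003 -0.003  0.003] d_now [-1.8  1.2 14.9] d_after_rot [-1.7  1.2 14.9] w 47.8
```

```bash
python3 jog.py '[-0.3, 0.2, 1.4, 0, 0, 0, 0, 0, 1, 0, 0, 0, 0, 0, 0, 0, 0, 0, 0, 0, 0, 0, 0, 0]'
python3 jog.py '[0, 0, 0.3, 0, 0, 0, 0, 0, 0, 0, 0, 0, 0, 0, 0, 0, 0, 0]'
python3 jog.py '[0, 0, 0.3, 0, 0, 0, 0, 0, 0, 0, 0, 0, 0, 0, 0, 0, 0, 0]'
python3 jog.py '[0, 0, 0, 0, 0, 0, 0, 0, 0, 0, 0, 0, 0, 0, 0, 0, 0, 0, 0, 0, 0, 0, 0, 0, 0, 0, 0, 0, 0, 0]' 64
python3 jog.py '[0, 0, -6, 0, 0, 0, 0, 0, -8, 0, 0, 0, 0, 0, -7, 0, 0, 0, 0, 0, 0, 0, 0, 0, 0, 0, 0, 0, 0, 0]'
cat >> h.py <<'E'
HS=dict(blue=((110,150,60),(125,255,255)),green=((50,150,40),(75,255,255)),white=((0,0,185),(180,45,255)),black=((0,0,0),(180,255,45)),purple=((125,120,60),(150,255,255)),yellow=((22,150,120),(32,255,255)),red=((0,200,90),(6,255,255)),pink=((150,60,150),(175,255,255)))
def cap(T,n,box,z):
    x0,x1,y0,y1=box;m=cv2.inRange(cv2.cvtColor(T["img"],cv2.COLOR_RGB2HSV)[y0:y1,x0:x1],*HS[n])
    k,l,s,_=cv2.connectedComponentsWithStats(m);i=1+np.argmax(s[1:,4]);r=cv2.minAreaRect(cv2.findNonZero((l==i).astype(np.uint8)))
    B=[atz(T,p[0]+x0,p[1]+y0,z)[:2] for p in cv2.boxPoints(r)];e=[B[1]-B[0],B[2]-B[1]];e.sort(key=np.linalg.norm)
    c=atz(T,r[0][0]+x0,r[0][1]+y0,z);print(n,"px",round(r[0][0]+x0,1),round(r[0][1]+y0,1),"xy",c[:2].round(1),"size",[round(float(np.linalg.norm(v)),1) for v in e],"long-axis yaw",round(float(np.degrees(np.arctan2(e[1][1],e[1][0]))%180),1))
    return c
E
python3 - <<'E'
from h import *
T=ctrl.get_image("top");S=ctrl.get_image("side");im=T["img"]
for n,b in dict(blue=(90,230,225,330),green=(120,230,225,330),white=(165,215,225,275)).items():
    cap(T,n,b,50)
for n,b in dict(purple=(430,485,240,330),black=(430,485,240,330)).items(): cap(T,n,b,56)
for n,b in dict(yellow=(270,345,210,260),red=(255,285,210,250),pink=(330,365,220,260)).items(): cap(T,n,b,58)
a=im[180:330,90:390];b=S["img"][150:400,180:480]
cv2.imwrite('pics/ts3.png',np.vstack([cv2.resize(a,(600,300)),np.hstack([cv2.resize(b,(360,300)),np.zeros((300,240,3),np.uint8)])])[:,:,::-1])
E
```

```text
t: 24.1
ee_pos: [399.1, -364.2, 56.3]
orientation: [2.308, 2.13, 0.0]
ft_force: [0.1, 0.3, -1.8]
width: 47.8
grasp_force: 30.0
t: 24.35
ee_pos: [398.8, -364.2, 54.5]
orientation: [2.308, 2.13, 0.0]
ft_force: [0.1, 0.8, -0.3]
width: 47.6
grasp_force: 30.0
t: 24.6
ee_pos: [398.7, -364.0, 52.6]
orientation: [-2.309, -2.131, 0.0]
ft_force: [-0.7, -0.2, -0.2]
width: 47.7
grasp_force: 30.0
t: 25.02
ee_pos: [398.8, -364.1, 52.7]
orientation: [2.308, 2.131, 0.0]
ft_force: [-0.0, 0.2, 0.4]
width: 63.8
grasp_force: 0.0
t: 25.43
ee_pos: [399.9, -365.0, 159.8]
orientation: [2.305, 2.128, 0.001]
ft_force: [-1.6, 0.8, -1.3]
width: 64.3
grasp_force: 0.0
blue px 138.6 261.8 xy [481.3 443.2] size [36.4, 48.4] long-axis yaw 26.7
green px 195.0 296.0 xy [398.2 297.4] size [35.1, 44.7] long-axis yaw 2.2
white px 187.1 249.2 xy [515.1 322.2] size [34.2, 47.5] long-axis yaw 112.9
purple px 460.5 300.5 xy [ 396.1 -364.6] size [37.9, 47.2] long-axis yaw 179.1
black px 475.5 277.0 xy [ 455.1 -403.6] size [43.4, 95.4] long-axis yaw 178.8
yellow px 287.9 233.4 xy [558.   68.8] size [35.9, 49.5] long-axis yaw 174.3
red px 268.3 230.8 xy [563.8 118. ] size [35.3, 47.1] long-axis yaw 176.9
pink px 348.9 238.8 xy [546.5 -84.5] size [35.0, 47.5] long-axis yaw 174.9
```

View pics/ts3.png

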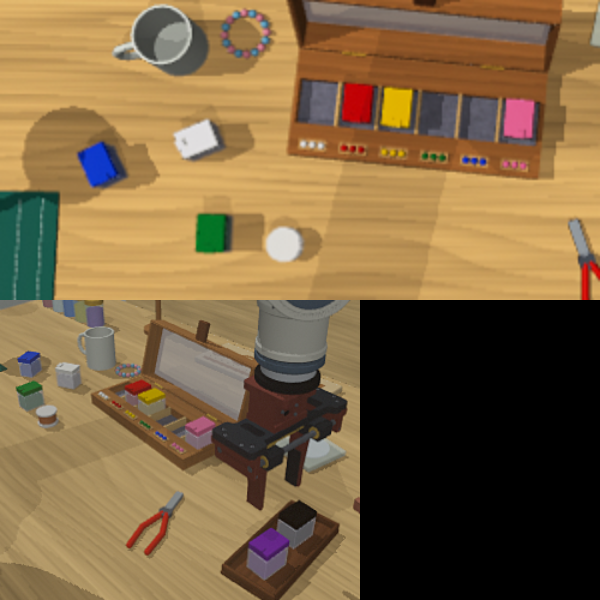

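```bash
python3 -c "
from h import *
to(410,297.4,160,2.2)"
```

```text
pos [ 398.3 -363.6  157.1] yaw -4.6 q6 -0.68 rot [-0.001 -0.001 -0.118] d_now [659.8 -41.2  -2.5] d_after_rot [660.   37.   -2.9] w 63.9
```

To row units: 38.8 mm is 7.76, 2.2 mm is 0.44, -0.118 rad is -0.472.

```bash
python3 jog.py '[0, 0, 0, 0, 0, -0.472, 7.76, 0.44, 0, 0, 0, 0, 7.76, 0.44, 0, 0, 0, 0, 7.76, 0.44, 0, 0, 0, 0, 7.76, 0.44, 0, 0, 0, 0]'
python3 jog.py '[7.76, 0.44, 0, 0, 0, 0, 7.76, 0.44, 0, 0, 0, 0, 7.76, 0.44, 0, 0, 0, 0, 7.76, 0.44, 0, 0, 0, 0, 7.76, 0.44, 0, 0, 0, 0]'
python3 jog.py '[7.76, 0.44, 0, 0, 0, 0, 7.76, 0.44, 0, 0, 0, 0, 7.76, 0.44, 0, 0, 0, 0, 7.76, 0.44, 0, 0, 0, 0, 7.76, 0.44, 0, 0, 0, 0]'
python3 jog.py '[7.76, 0.44, 0, 0, 0, 0, 7.76, 0.44, 0, 0, 0, 0, 7.76, 0.44, 0, 0, 0, 0, 0, 0, 0, 0, 0, 0, 0, 0, 0, 0, 0, 0]'
python3 -c "
from h import *
to(401.2,297.4,44,2.2)
T=ctrl.get_image('top');cap(T,'green',(120,230,225,330),50)"
```

```text
t: 25.95
ee_pos: [400.1, -206.6, 155.9]
orientation: [-2.178, -2.259, 0.001]
ft_force: [0.4, -0.5, 0.3]
width: 64.0
grasp_force: 0.0
t: 26.37
ee_pos: [403.7, -12.5, 156.3]
orientation: [-2.178, -2.261, 0.003]
ft_force: [1.1, 0.1, -0.3]
width: 63.8
grasp_force: 0.0
t: 26.78
ee_pos: [407.3, 181.5, 156.1]
orientation: [-2.178, -2.263, 0.005]
ft_force: [0.0, -0.2, 0.3]
width: 63.8
grasp_force: 0.0
t: 27.2
ee_pos: [409.9, 297.6, 155.9]
orientation: [-2.174, -2.267, 0.005]
ft_force: [-0.4, -0.6, 0.2]
width: 64.7
grasp_force: 0.0
pos [409.9 297.6 155.9] yaw 2.4 q6 0.56 rot [-0.003  0.002  0.003] d_now [  0.4  -8.4 111.9] d_after_rot [ 1.000e-01 -8.700e+00  1.119e+02] w 64.7
green px 195.0 296.0 xy [398.2 297.4] size [35.1, 44.7] long-axis yaw 2.2
```

To row units: -8.5 mm is -1.7, 31 mm is 6.2.

```bash
python3 jog.py '[0, -1.7, 4, 0, 0, 0, 0, 0, 6, 0, 0, 0, 0, 0, 6, 0, 0, 0, 0, 0, 6.2, 0, 0, 0, 0, 0, 0, 0, 0, 0]'
python3 jog.py '[0, 0, 0, 0, 0, 0, 0, 0, 0, 0, 0, 0, 0, 0, 0, 0, 0, 0, 0, 0, 0, 0, 0, 0, 0, 0, 0, 0, 0, 0]' 40
python3 jog.py '[0, 0, 0, 0, 0, 0, 0, 0, 0, 0, 0, 0, 0, 0, 0, 0, 0, 0]'
python3 jog.py '[0, 0, -5, 0, 0, 0, 0, 0, -5, 0, 0, 0, 0, 0, -5, 0, 0, 0, 0, 0, 0, 0, 0, 0, 0, 0, 0, 0, 0, 0]'
python3 -c "
from h import *
to(*slot(0.5,-26,120),-4.64)"
```

```text
t: 27.67
ee_pos: [399.0, 292.0, 41.7]
orientation: [-2.18, -2.26, 0.017]
ft_force: [-1.6, -0.7, -0.4]
width: 63.9
grasp_force: 0.0
t: 28.08
ee_pos: [403.4, 296.6, 48.2]
orientation: [2.179, 2.263, 0.004]
ft_force: [0.7, -2.1, 6.6]
width: 47.9
grasp_force: 29.9
t: 28.33
ee_pos: [403.4, 296.6, 48.2]
orientation: [2.178, 2.263, 0.004]
ft_force: [0.2, -3.1, 8.8]
width: 48.1
grasp_force: 29.9
t: 28.75
ee_pos: [403.5, 296.9, 123.4]
orientation: [2.178, 2.263, 0.006]
ft_force: [0.3, 0.3, -1.1]
width: 47.8
grasp_force: 29.9
pos [403.5 296.9 123.4] yaw 2.2 q6 0.57 rot [ 0.003 -0.002  0.119] d_now [-285.8  144.1    3.2] d_after_rot [-266.6  177.1    3.4] w 47.8
```

To row units: -33.3 mm is -6.66, 22.1 mm is 4.42, 0.119 rad is 0.476.

```bash
python3 jog.py '[0, 0, 0, 0, 0, 0.476, -6.66, 4.42, 0, 0, 0, 0, -6.66, 4.42, 0, 0, 0, 0, -6.66, 4.42, 0, 0, 0, 0, -6.66, 4.42, 0, 0, 0, 0]'
python3 jog.py '[-6.66, 4.42, 0, 0, 0, 0, -6.66, 4.42, 0, 0, 0, 0, -6.66, 4.42, 0, 0, 0, 0, -6.66, 4.42, 0, 0, 0, 0, 0, 0, 0, 0, 0, 0]'
python3 jog.py '[0, 0, 4, 0, 0, 0, 0, 0, 4, 0, 0, 0, 0, 0, 0, 0, 0, 0, 0, 0, 0, 0, 0, 0, 0, 0, 0, 0, 0, 0]'
python3 -c "
from h import *
to(*slot(0.5,-26,56.2),-4.64)
d=ctrl.get_image('wrist');cv2.imwrite('pics/w4.png',d['img'][:,:,::-1])"
```

```text
t: 29.17
ee_pos: [479.5, 154.8, 120.5]
orientation: [-2.308, -2.131, 0.003]
ft_force: [0.8, 1.0, -1.5]
width: 48.1
grasp_force: 29.9
t: 29.58
ee_pos: [560.2, 11.2, 120.9]
orientation: [2.313, 2.123, 0.001]
ft_force: [-0.2, 0.8, 0.0]
width: 47.9
grasp_force: 29.9
t: 30.0
ee_pos: [557.0, 16.8, 81.6]
orientation: [-2.309, -2.13, 0.001]
ft_force: [-0.3, -0.0, -0.5]
width: 47.9
grasp_force: 29.9
pos [557.   16.8  81.6] yaw -4.6 q6 0.09 rot [-0.001  0.     0.001] d_now [ 0.2  1.4 25.4] d_after_rot [ 0.2  1.4 25.4] w 47.9
```

```bash
python3 jog.py '[0.04, 0.32, 2, 0, 0, 0, 0, 0, 1.6, 0, 0, 0, 0, 0, 0, 0, 0, 0, 0, 0, 0, 0, 0, 0]'
python3 jog.py '[0, 0, 0.6, 0, 0, 0, 0, 0, 0, 0, 0, 0, 0, 0, 0, 0, 0, 0]'
python3 jog.py '[0, 0, 0.6, 0, 0, 0, 0, 0, 0, 0, 0, 0, 0, 0, 0, 0, 0, 0]'
python3 jog.py '[0, 0, 0.2, 0, 0, 0, 0, 0, 0, 0, 0, 0, 0, 0, 0, 0, 0, 0]'
```

```text
t: 30.38
ee_pos: [558.4, 16.5, 63.1]
orientation: [-2.309, -2.129, 0.001]
ft_force: [-1.3, -0.7, -1.1]
width: 48.0
grasp_force: 29.9
t: 30.63
ee_pos: [558.8, 16.4, 60.7]
orientation: [-2.31, -2.13, 0.0]
ft_force: [0.4, -0.3, -0.9]
width: 47.9
grasp_force: 29.9
t: 30.88
ee_pos: [558.8, 16.4, 57.6]
orientation: [-2.309, -2.13, 0.0]
ft_force: [0.0, -0.1, -1.1]
width: 47.6
grasp_force: 29.9
t: 31.13
ee_pos: [558.8, 16.4, 56.6]
orientation: [-2.31, -2.13, 0.0]
ft_force: [-0.2, 0.8, -0.6]
width: 48.1
grasp_force: 29.9
```

To row units: -35 mm is -7, -30 mm is -6.

```bash
python3 jog.py '[0, 0, 0, 0, 0, 0, 0, 0, 0, 0, 0, 0, 0, 0, 0, 0, 0, 0, 0, 0, 0, 0, 0, 0, 0, 0, 0, 0, 0, 0]' 64
python3 jog.py '[0, 0, -6, 0, 0, 0, 0, 0, -7, 0, 0, 0, 0, 0, -7, 0, 0, 0, 0, 0, 0, 0, 0, 0, 0, 0, 0, 0, 0, 0]'
python3 -c "
from h import *
to(484.3,443.2,160,26.7)
T=ctrl.get_image('top')
for n,b in dict(blue=(90,230,225,330),white=(165,215,225,275)).items(): cap(T,n,b,50)"
```

```text
t: 31.55
ee_pos: [558.9, 16.4, 56.8]
orientation: [2.309, 2.13, 0.0]
ft_force: [0.1, 0.3, 0.1]
width: 64.1
grasp_force: 0.0
t: 31.97
ee_pos: [560.3, 16.5, 158.8]
orientation: [2.307, 2.128, 0.006]
ft_force: [0.2, 0.3, 0.5]
width: 64.3
grasp_force: 0.0
pos [560.3  16.5 158.8] yaw -4.6 q6 0.09 rot [ 0.005  0.001 -0.547] d_now [ 419.2 -110.3   -1.5] d_after_rot [415.4 123.8  -1.2] w 64.3
blue px 138.6 261.8 xy [481.3 443.2] size [36.4, 48.4] long-axis yaw 26.7
white px 187.1 249.2 xy [515.1 322.2] size [34.2, 47.5] long-axis yaw 112.9
```

To row units: 38.1 mm is 7.62, -10 mm is -2.

```bash
python3 jog.py '[7.62, -2, 0, 0, 0, 0, 7.62, -2, 0, 0, 0, 0, 7.62, -2, 0, 0, 0, 0, 7.62, -2, 0, 0, 0, 0, 7.62, -2, 0, 0, 0, 0]'
python3 jog.py '[7.62, -2, 0, 0, 0, 0, 7.62, -2, 0, 0, 0, 0, 7.62, -2, 0, 0, 0, 0, 7.62, -2, 0, 0, 0, 0, 7.62, -2, 0, 0, 0, 0]'
python3 jog.py '[7.62, -2, 0, 0, 0, -0.2, 0, 0, 0, 0, 0, -0.4, 0, 0, 0, 0, 0, -0.4, 0, 0, 0, 0, 0, -0.4, 0, 0, 0, 0, 0, -0.4]'
python3 jog.py '[0, 0, 0, 0, 0, -0.388, 0, 0, 0, 0, 0, 0, 0, 0, 0, 0, 0, 0]'
python3 -c "
from h import *
to(484.3,443.2,44,26.7)
T=ctrl.get_image('top');S=ctrl.get_image('side')
cap(T,'blue',(90,230,225,330),50);cap(T,'white',(165,215,225,275),50)"
```

```text
t: 32.43
ee_pos: [522.7, 211.5, 154.8]
orientation: [-2.309, -2.128, 0.005]
ft_force: [1.1, -0.3, -0.6]
width: 64.1
grasp_force: 0.0
t: 32.85
ee_pos: [488.3, 405.4, 154.4]
orientation: [-2.309, -2.13, 0.006]
ft_force: [0.6, -0.1, -0.1]
width: 64.1
grasp_force: 0.0
t: 33.27
ee_pos: [481.8, 442.6, 154.0]
orientation: [-1.768, -2.596, 0.006]
ft_force: [-0.4, 0.8, 0.8]
width: 64.3
grasp_force: 0.0
t: 33.52
ee_pos: [482.4, 442.5, 154.9]
orientation: [-1.652, -2.671, 0.004]
ft_force: [0.2, -1.3, 0.4]
width: 64.0
grasp_force: 0.0
pos [482.4 442.5 154.9] yaw 26.5 q6 0.26 rot [-0.003  0.001 -0.003] d_now [-1.000e-01  2.300e+00  1.109e+02] d_after_rot [ -0.2   2.  110.9] w 64.0
blue px 138.5 261.9 xy [481.  443.6] size [37.8, 48.4] long-axis yaw 26.0
white px 187.0 253.5 xy [504.2 321.9] size [8.8, 12.7] long-axis yaw 46.7
```

```bash
python3 jog.py '[0, 0.4, 4, 0, 0, 0, 0, 0, 6, 0, 0, 0, 0, 0, 6, 0, 0, 0, 0, 0, 6, 0, 0, 0, 0, 0, 0, 0, 0, 0]'
python3 jog.py '[0, 0, 0, 0, 0, 0, 0, 0, 0, 0, 0, 0, 0, 0, 0, 0, 0, 0, 0, 0, 0, 0, 0, 0, 0, 0, 0, 0, 0, 0]' 40
python3 jog.py '[0, 0, 0, 0, 0, 0, 0, 0, 0, 0, 0, 0]'
python3 jog.py '[0, 0, -5, 0, 0, 0, 0, 0, -5, 0, 0, 0, 0, 0, -5, 0, 0, 0, 0, 0, 0, 0, 0, 0, 0, 0, 0, 0, 0, 0]'
python3 -c "
from h import *
to(*slot(0.5,-78,120),-4.64)"
```

```text
t: 34.03
ee_pos: [481.7, 441.0, 40.7]
orientation: [-1.649, -2.67, 0.015]
ft_force: [-1.2, -2.1, -0.3]
width: 64.1
grasp_force: 0.0
t: 34.45
ee_pos: [485.9, 444.8, 48.7]
orientation: [1.648, 2.673, 0.005]
ft_force: [-1.0, 0.2, 4.6]
width: 47.5
grasp_force: 30.0
t: 34.62
ee_pos: [485.9, 444.8, 48.7]
orientation: [1.648, 2.673, 0.005]
ft_force: [-1.1, -0.6, 6.8]
width: 47.8
grasp_force: 30.0
t: 35.03
ee_pos: [485.8, 444.7, 123.7]
orientation: [1.648, 2.673, 0.006]
ft_force: [-0.5, -0.7, -0.9]
width: 47.7
grasp_force: 30.0
pos [485.8 444.7 123.7] yaw 26.7 q6 0.26 rot [ 0.003 -0.002  0.547] d_now [-459.3 -154.4    2.7] d_after_rot [-472.6  107.     3.7] w 47.7
```

To row units: -10 mm is -2, 0.11 rad is 0.44.

```bash
python3 jog.py '[0, 0, -2, 0, 0, 0.44, 0, 0, 0, 0, 0, 0.44, 0, 0, 0, 0, 0, 0.44, 0, 0, 0, 0, 0, 0.44, 0, 0, 0, 0, 0, 0.428]'
python3 jog.py '[-7.28, 1.64, 0, 0, 0, 0, -7.28, 1.64, 0, 0, 0, 0, -7.28, 1.64, 0, 0, 0, 0, -7.28, 1.64, 0, 0, 0, 0, -7.28, 1.64, 0, 0, 0, 0]'
python3 jog.py '[-7.28, 1.64, 0, 0, 0, 0, -7.28, 1.64, 0, 0, 0, 0, -7.28, 1.64, 0, 0, 0, 0, -7.28, 1.64, 0, 0, 0, 0, -7.28, 1.64, 0, 0, 0, 0]'
python3 jog.py '[-7.28, 1.64, 0, 0, 0, 0, -7.28, 1.64, 0, 0, 0, 0, -7.2, 1.64, 0, 0, 0, 0, 0, 0, 0, 0, 0, 0, 0, 0, 0, 0, 0, 0]'
python3 jog.py '[0, 0, 5, 0, 0, 0, 0, 0, 5, 0, 0, 0, 0, 0, 0, 0, 0, 0, 0, 0, 0, 0, 0, 0, 0, 0, 0, 0, 0, 0]'
python3 -c "
from h import *
to(*slot(1,-78,56.7),-4.64)"
```

```text
t: 35.45
ee_pos: [484.0, 443.2, 130.1]
orientation: [-2.315, -2.123, 0.004]
ft_force: [-0.2, -0.5, -1.4]
width: 47.8
grasp_force: 30.0
t: 35.87
ee_pos: [510.0, 257.2, 130.3]
orientation: [-2.309, -2.13, 0.004]
ft_force: [-0.2, -0.8, 0.4]
width: 47.7
grasp_force: 30.0
t: 36.28
ee_pos: [536.1, 72.6, 130.5]
orientation: [-2.309, -2.129, 0.003]
ft_force: [0.4, 0.7, -1.1]
width: 47.8
grasp_force: 30.0
t: 36.7
ee_pos: [552.1, -37.6, 130.5]
orientation: [-2.313, -2.124, 0.002]
ft_force: [0.2, 0.4, -1.2]
width: 48.1
grasp_force: 30.0
t: 37.12
ee_pos: [552.9, -34.9, 82.0]
orientation: [-2.308, -2.131, 0.0]
ft_force: [0.8, 0.0, -1.2]
width: 47.7
grasp_force: 30.0
pos [552.9 -34.9  82. ] yaw -4.6 q6 -0.0 rot [-0.    -0.     0.001] d_now [ 0.   1.8 25.3] d_after_rot [ 0.   1.8 25.3] w 47.7
```

To row units: 10 mm is 2, 8 mm is 1.6.

```bash
python3 jog.py '[0.1, 0.3, 2, 0, 0, 0, 0, 0, 1.6, 0, 0, 0, 0, 0, 0, 0, 0, 0, 0, 0, 0, 0, 0, 0]'
python3 jog.py '[0, 0, 0.6, 0, 0, 0, 0, 0, 0, 0, 0, 0, 0, 0, 0, 0, 0, 0]'
python3 jog.py '[0, 0, 0.6, 0, 0, 0, 0, 0, 0, 0, 0, 0, 0, 0, 0, 0, 0, 0]'
python3 jog.py '[0, 0, 0.2, 0, 0, 0, 0, 0, 0, 0, 0, 0, 0, 0, 0, 0, 0, 0]'
```

```text
t: 37.45
ee_pos: [554.1, -35.4, 63.4]
orientation: [-2.309, -2.129, 0.001]
ft_force: [0.6, -0.5, -1.9]
width: 47.4
grasp_force: 30.0
t: 37.7
ee_pos: [554.5, -35.6, 60.7]
orientation: [2.31, 2.129, 0.0]
ft_force: [0.1, 0.8, 0.2]
width: 47.6
grasp_force: 30.0
t: 37.95
ee_pos: [554.3, -35.6, 57.6]
orientation: [-2.31, -2.129, 0.0]
ft_force: [-0.6, 1.6, -0.5]
width: 48.3
grasp_force: 30.0
t: 38.2
ee_pos: [554.5, -35.6, 56.8]
orientation: [2.309, 2.13, 0.0]
ft_force: [-1.0, 0.4, 0.8]
width: 47.5
grasp_force: 30.0
```

To row units: -35 mm is -7, -30 mm is -6.

```bash
python3 jog.py '[0, 0, 0, 0, 0, 0, 0, 0, 0, 0, 0, 0, 0, 0, 0, 0, 0, 0, 0, 0, 0, 0, 0, 0, 0, 0, 0, 0, 0, 0]' 64
python3 jog.py '[0, 0, -6, 0, 0, 0, 0, 0, -7, 0, 0, 0, 0, 0, -7, 0, 0, 0, 0, 0, 0, 0, 0, 0, 0, 0, 0, 0, 0, 0]'
python3 -c "
from h import *
to(518.1,322.2,160,-67.1)
T=ctrl.get_image('top')
for n,b in dict(white=(165,215,225,275)).items(): cap(T,n,b,50)"
```

```text
t: 38.62
ee_pos: [554.4, -35.5, 56.6]
orientation: [-2.31, -2.13, 0.0]
ft_force: [0.5, -0.5, -0.1]
width: 64.2
grasp_force: 0.0
t: 39.03
ee_pos: [555.9, -35.7, 158.8]
orientation: [2.307, 2.127, 0.005]
ft_force: [0.1, -0.1, -0.0]
width: 64.0
grasp_force: 0.0
pos [555.9 -35.7 158.8] yaw -4.6 q6 -0.0 rot [ 0.004 -0.003  1.09 ] d_now [353.6 -66.6  -1.6] d_after_rot [ 104.4 -344.4   -1.2] w 64.0
white px 187.1 249.2 xy [515.1 322.2] size [34.2, 47.5] long-axis yaw 112.9
```

To row units: 35.4 mm is 7.08, -7 mm is -1.4.

```bash
python3 jog.py '[7.08, -1.4, 0, 0, 0, 0, 7.08, -1.4, 0, 0, 0, 0, 7.08, -1.4, 0, 0, 0, 0, 7.08, -1.4, 0, 0, 0, 0, 7.08, -1.3, 0, 0, 0, 0]'
python3 jog.py '[7.08, -1.3, 0, 0, 0, 0, 7.08, -1.3, 0, 0, 0, 0, 7.08, -1.3, 0, 0, 0, 0, 7.08, -1.3, 0, 0, 0, 0, 7.08, -1.3, 0, 0, 0, 0]'
python3 jog.py '[0, 0, 0, 0, 0, 0.436, 0, 0, 0, 0, 0, 0.436, 0, 0, 0, 0, 0, 0.436, 0, 0, 0, 0, 0, 0.436, 0, 0, 0, 0, 0, 0.436]'
python3 jog.py '[0, 0, 0, 0, 0, 0.436, 0, 0, 0, 0, 0, 0.436, 0, 0, 0, 0, 0, 0.436, 0, 0, 0, 0, 0, 0.436, 0, 0, 0, 0, 0, 0.436]'
python3 jog.py '[0, 0, 5, 0, 0, 0, 0, 0, 5, 0, 0, 0, 0, 0, 0, 0, 0, 0, 0, 0, 0, 0, 0, 0]'
python3 -c "
from h import *
to(518.1,322.2,44,-67.1)
a=ctrl.get_image('wrist')['img'];b=ctrl.get_image('side');cv2.imwrite('pics/g6.png',np.hstack([cv2.resize(a,(400,300)),b['img'][130:280,180:380].repeat(2,0).repeat(2,1)])[:,:,::-1])"
```

```text
t: 39.5
ee_pos: [532.7, 144.8, 154.7]
orientation: [-2.309, -2.128, 0.005]
ft_force: [-0.1, -0.1, -0.4]
width: 64.3
grasp_force: 0.0
t: 39.92
ee_pos: [514.7, 323.9, 154.5]
orientation: [-2.309, -2.129, 0.005]
ft_force: [0.9, 0.6, -1.0]
width: 64.1
grasp_force: 0.0
t: 40.33
ee_pos: [515.1, 322.3, 154.4]
orientation: [2.801, 1.422, -0.006]
ft_force: [-0.3, 0.2, 0.3]
width: 64.0
grasp_force: 0.0
t: 40.75
ee_pos: [515.2, 322.0, 154.4]
orientation: [3.079, 0.615, -0.006]
ft_force: [0.2, -0.5, 0.2]
width: 64.2
grasp_force: 0.0
t: 41.08
ee_pos: [514.5, 321.6, 104.2]
orientation: [3.077, 0.623, -0.009]
ft_force: [0.8, -0.1, 0.7]
width: 64.0
grasp_force: 0.0
pos [514.5 321.6 104.2] yaw -67.1 q6 1.71 rot [0.001 0.006 0.   ] d_now [ 3.8  0.8 60.1] d_after_rot [ 3.5  0.9 60.2] w 64.0
```

View pics/g6.png

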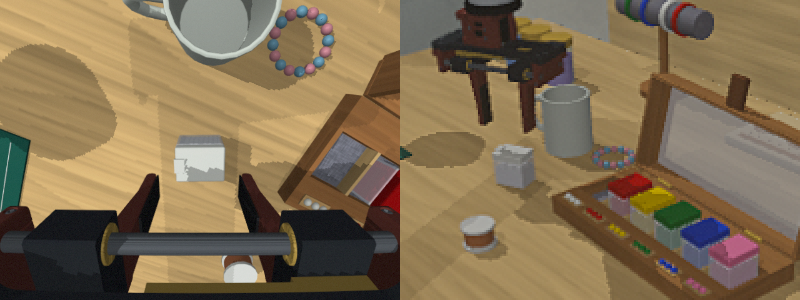

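The rows are not in the units I measure in: shifts go in units of 5 mm and turns go in units of 0.25 rad. I convert before sending: 20 mm is 4, 18 mm is 3.6.

```bash
python3 jog.py '[0.7, 0.2, 4, 0, 0, 0, 0, 0, 4, 0, 0, 0, 0, 0, 3.6, 0, 0, 0, 0, 0, 0, 0, 0, 0, 0, 0, 0, 0, 0, 0]'
python3 jog.py '[0, 0, 0, 0, 0, 0, 0, 0, 0, 0, 0, 0, 0, 0, 0, 0, 0, 0, 0, 0, 0, 0, 0, 0, 0, 0, 0, 0, 0, 0]' 40
python3 jog.py '[0, 0, 0, 0, 0, 0, 0, 0, 0, 0, 0, 0]'
python3 jog.py '[0, 0, -5, 0, 0, 0, 0, 0, -6, 0, 0, 0, 0, 0, -6, 0, 0, 0, 0, 0, 0, 0, 0, 0, 0, 0, 0, 0, 0, 0]'
python3 -c "
from h import *
to(*slot(1,130,130),-4.64)"
```

```text
t: 41.6
ee_pos: [520.0, 323.2, 49.1]
orientation: [3.079, 0.624, -0.001]
ft_force: [0.0, 0.2, 0.4]
width: 64.2
grasp_force: 0.0
t: 42.02
ee_pos: [520.8, 323.6, 50.2]
orientation: [-3.078, -0.624, -0.003]
ft_force: [-0.7, -0.1, 7.9]
width: 47.6
grasp_force: 30.0
t: 42.18
ee_pos: [520.8, 323.7, 50.2]
orientation: [-3.078, -0.624, -0.003]
ft_force: [-0.4, -0.4, 6.9]
width: 47.5
grasp_force: 30.0
t: 42.6
ee_pos: [521.1, 323.9, 135.9]
orientation: [-3.078, -0.624, -0.007]
ft_force: [0.0, 0.1, -1.7]
width: 48.0
grasp_force: 30.0
pos [521.1 323.9 135.9] yaw -67.1 q6 1.71 rot [ 0.002 -0.004 -1.09 ] d_now [-12.6 159.3   5.8] d_after_rot [-147.    62.6    5.9] w 48.0
```

To row units: -10 mm is -2, -0.109 rad is -0.436.

```bash
python3 jog.py '[0, 0, -2, 0, 0, -0.436, 0, 0, 0, 0, 0, -0.436, 0, 0, 0, 0, 0, -0.436, 0, 0, 0, 0, 0, -0.436, 0, 0, 0, 0, 0, -0.436]'
python3 jog.py '[0, 0, 0, 0, 0, -0.436, 0, 0, 0, 0, 0, -0.436, 0, 0, 0, 0, 0, -0.436, 0, 0, 0, 0, 0, -0.436, 0, 0, 0, 0, 0, -0.436]'
python3 jog.py '[-7.34, 3.12, 0, 0, 0, 0, -7.34, 3.12, 0, 0, 0, 0, -7.34, 3.12, 0, 0, 0, 0, -7.34, 3.12, 0, 0, 0, 0, 0, 0, 0, 0, 0, 0]'
python3 jog.py '[0, 0, 5, 0, 0, 0, 0, 0, 6, 0, 0, 0, 0, 0, 0, 0, 0, 0, 0, 0, 0, 0, 0, 0, 0, 0, 0, 0, 0, 0]'
python3 -c "
from h import *
to(*slot(1,130,58.2),-4.64)"
```

```text
t: 43.02
ee_pos: [519.0, 322.6, 142.2]
orientation: [2.794, 1.437, -0.004]
ft_force: [-0.2, 0.0, -0.0]
width: 47.5
grasp_force: 30.0
t: 43.43
ee_pos: [519.0, 322.6, 142.0]
orientation: [-2.303, -2.136, 0.004]
ft_force: [-0.3, -0.7, -0.3]
width: 47.9
grasp_force: 30.0
t: 43.85
ee_pos: [571.0, 166.0, 142.3]
orientation: [2.314, 2.124, -0.004]
ft_force: [0.8, -0.1, -0.4]
width: 47.4
grasp_force: 30.0
t: 44.27
ee_pos: [570.1, 172.2, 88.8]
orientation: [-2.309, -2.13, 0.001]
ft_force: [0.5, -0.3, -0.3]
width: 47.9
grasp_force: 30.0
pos [570.1 172.2  88.8] yaw -4.6 q6 0.35 rot [-0.001  0.     0.   ] d_now [ 0.2  1.4 30.6] d_after_rot [ 0.2  1.4 30.6] w 47.9
```

To row units: 12 mm is 2.4, 11 mm is 2.2.

```bash
python3 jog.py '[0, 0.3, 2.4, 0, 0, 0, 0, 0, 2.2, 0, 0, 0, 0, 0, 0, 0, 0, 0, 0, 0, 0, 0, 0, 0]'
python3 jog.py '[0, 0, 0.6, 0, 0, 0, 0, 0, 0, 0, 0, 0, 0, 0, 0, 0, 0, 0]'
python3 jog.py '[0, 0, 0.6, 0, 0, 0, 0, 0, 0, 0, 0, 0, 0, 0, 0, 0, 0, 0]'
python3 jog.py '[0, 0, 0.2, 0, 0, 0, 0, 0, 0, 0, 0, 0, 0, 0, 0, 0, 0, 0]'
```

```text
t: 44.6
ee_pos: [571.2, 171.7, 65.1]
orientation: [-2.309, -2.13, 0.002]
ft_force: [0.5, -0.9, -1.1]
width: 47.6
grasp_force: 30.0
t: 44.85
ee_pos: [571.8, 171.7, 62.8]
orientation: [2.31, 2.13, 0.0]
ft_force: [0.3, -0.9, -1.4]
width: 47.9
grasp_force: 30.0
t: 45.1
ee_pos: [571.7, 171.7, 59.6]
orientation: [-2.309, -2.13, 0.0]
ft_force: [-0.1, 1.0, -0.7]
width: 48.1
grasp_force: 30.0
t: 45.35
ee_pos: [571.7, 171.7, 58.7]
orientation: [-2.31, -2.13, 0.0]
ft_force: [0.5, 0.3, -0.4]
width: 47.9
grasp_force: 30.0
```

To row units: -25 mm is -5, -41.6 mm is -8.32, -0.121 rad is -0.484.

```bash
python3 jog.py '[0, 0, 0, 0, 0, 0, 0, 0, 0, 0, 0, 0, 0, 0, 0, 0, 0, 0, 0, 0, 0, 0, 0, 0, 0, 0, 0, 0, 0, 0]' 64
python3 jog.py '[0, 0, -6, 0, 0, 0, 0, 0, -8.2, 0, 0, 0, 0, 0, -8.2, 0, 0, 0, 0, 0, -8.2, 0, 0, 0, 0, 0, -8, 0, 0, 0]'
python3 jog.py '[-6.4, -8.32, 0, 0, 0, 0, -6.4, -5, 0, 0, 0, 0, -6.4, -5, 0, 0, 0, 0, -6.4, -5, 0, 0, 0, 0, 0, -5, 0, 0, 0, 0]'
python3 jog.py '[0, 0, 0, 0, 0, -0.484, 0, 0, 0, 0, 0, -0.484, 0, 0, 0, 0, 0, -0.484, 0, 0, 0, 0, 0, -0.484, 0, 0, 0, 0, 0, -0.484]'
python3 jog.py '[0, 0, 0, 0, 0, -0.484, 0, 0, 0, 0, 0, -0.484, 0, 0, 0, 0, 0, -0.484, 0, 0, 0, 0, 0, -0.484, 0, 0, 0, 0, 0, -0.484]'
python3 jog.py '[0, 0, 0, 0, 0, -0.484, 0, 0, 0, 0, 0, -0.484, 0, 0, 0, 0, 0, -0.484, 0, 0, 0, 0, 0, 0, 0, 0, 0, 0, 0, 0]' 70
python3 - <<'E'
from h import *
T=ctrl.get_image("top");S=ctrl.get_image("side")
to(692.5,31,250,85.4)
for n,b,i in [("white",(235,265,210,250),130),("red",(255,285,210,250),78),("yellow",(270,345,210,260),26),("green",(295,325,210,260),-26),("blue",(315,345,210,260),-78),("pink",(330,365,220,260),-130)]:
    try:c=cap(T,n,b,58);print("   err",(c+[3,0,0]-slot(0,i,58))[:2].round(1))
    except Exception as e: print(n,e)
a=T["img"][180:330,200:400];b=S["img"][100:300,180:447]
cv2.imwrite('pics/ts4.png',np.hstack([cv2.resize(a,(400,300)),cv2.resize(b,(400,300))])[:,:,::-1])
E
```

```text
t: 45.77
ee_pos: [571.8, 171.7, 58.7]
orientation: [2.309, 2.13, 0.0]
ft_force: [-0.1, -0.0, -0.4]
width: 64.0
grasp_force: 0.0
t: 46.18
ee_pos: [571.4, 171.6, 253.8]
orientation: [2.31, 2.13, 0.0]
ft_force: [0.2, 0.2, 0.9]
width: 64.1
grasp_force: 0.0
t: 46.6
ee_pos: [427.2, 58.2, 251.6]
orientation: [2.312, 2.127, -0.002]
ft_force: [-0.2, 0.5, -0.3]
width: 64.0
grasp_force: 0.0
t: 47.02
ee_pos: [429.2, 61.4, 251.8]
orientation: [1.562, 2.725, 0.0]
ft_force: [0.5, -0.1, 0.7]
width: 64.3
grasp_force: 0.0
t: 47.43
ee_pos: [429.2, 61.4, 251.8]
orientation: [0.679, 3.067, 0.0]
ft_force: [-0.2, -0.1, -0.8]
width: 64.1
grasp_force: 0.0
t: 47.85
ee_pos: [429.2, 61.4, 251.7]
orientation: [0.129, 3.139, 0.0]
ft_force: [-0.2, -0.4, 0.2]
width: 69.9
grasp_force: 0.0
pos [429.3  61.4 251.7] yaw 85.3 q6 -1.37 rot [ 0.     0.    -0.002] d_now [-264.8   -8.7    1.7] d_after_rot [-264.8   -9.2    1.7] w 69.9
white px 248.2 228.8 xy [568.  168.6] size [33.7, 47.5] long-axis yaw 175.6
   err [ 0.5 -3.7]
red px 268.3 230.6 xy [564.3 118. ] size [35.3, 46.0] long-axis yaw 176.9
   err [ 1.  -2.6]
yellow px 287.9 233.4 xy [557.9  68.8] size [35.5, 49.3] long-axis yaw 175.7
   err [-1.2  0.1]
green px 310.7 233.6 xy [558.3  11.5] size [35.5, 47.2] long-axis yaw 174.7
   err [ 3.4 -5.3]
blue px 328.5 236.7 xy [551.2 -33.3] size [36.2, 48.5] long-axis yaw 175.6
   err [0.5 1.7]
pink px 349.0 238.8 xy [546.5 -84.6] size [35.3, 47.5] long-axis yaw 174.9
   err [-0.   2.2]
```

View pics/ts4.png

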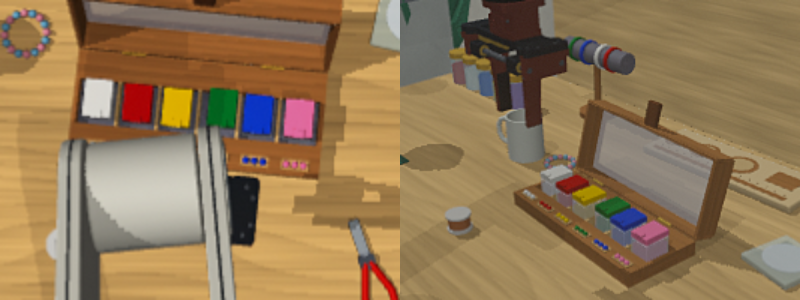

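```bash
python3 - <<'E'
from h import *
T=ctrl.get_image("top");S=ctrl.get_image("side");W=ctrl.get_image("wrist")
for n,b in [("red",(255,285,210,250)),("yellow",(270,345,210,260)),("green",(295,325,210,260)),("blue",(315,345,210,260)),("pink",(330,365,220,260))]:
    o=[]
    for d,(x0,x1,y0,y1) in ((T,b),(S,(270,410,200,290))):
        m=cv2.inRange(cv2.cvtColor(d["img"],cv2.COLOR_RGB2HSV)[y0:y1,x0:x1],*HS[n]);k,l,s,c=cv2.connectedComponentsWithStats(m);i=1+np.argmax(s[1:,4]);o.append((d,c[i][0]+x0,c[i][1]+y0))
    x,e=tri(*o);print(n,x.round(1),np.round(e,1))
a=S["img"][190:270,260:373]
cv2.imwrite('pics/s5.png',np.hstack([cv2.resize(a,(424,300),interpolation=cv2.INTER_CUBIC),cv2.resize(W["img"],(376,300))])[:,:,::-1])
E
```

```text
red [563.3 119.1  54.5] [3.2 3.2]
yellow [560.3  67.6  54.2] [2.2 2.2]
green [560.   10.6  55.3] [1.4 1.4]
blue [552.6 -34.1  53.6] [1.2 1.2]
pink [547.9 -85.7  57.7] [1.6 1.6]
```

View pics/s5.png

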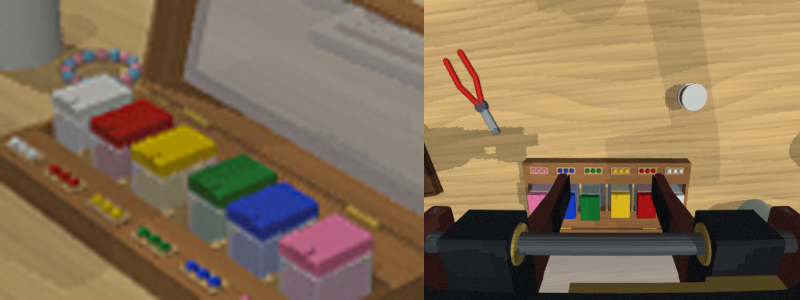

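```bash
python3 jog.py '[-7.56, -0.26, 0, 0, 0, 0, -7.56, -0.26, 0, 0, 0, 0, -7.56, -0.26, 0, 0, 0, 0, -7.56, -0.26, 0, 0, 0, 0, -7.56, -0.26, 0, 0, 0, 0]'
python3 jog.py '[-7.56, -0.26, 0, 0, 0, 0, -7.56, -0.26, 0, 0, 0, 0, 0, 0, 0, 0, 0, 0, 0, 0, 0, 0, 0, 0, 0, 0, 0, 0, 0, 0]'
python3 jog.py '[0, 0, 5, 0, 0, 0, 0, 0, 5, 0, 0, 0, 0, 0, 4.4, 0, 0, 0, 0, 0, 0, 0, 0, 0, 0, 0, 0, 0, 0, 0]'
python3 -c "
from h import *
to(692.5,31,177,85.4)"
```

```text
t: 48.52
ee_pos: [618.9, 39.8, 251.5]
orientation: [-0.126, -3.139, -0.0]
ft_force: [-0.7, 0.4, -0.7]
width: 69.9
grasp_force: 0.0
t: 48.93
ee_pos: [691.3, 31.6, 250.8]
orientation: [-0.125, -3.137, 0.0]
ft_force: [-0.3, -0.1, -1.0]
width: 69.9
grasp_force: 0.0
t: 49.35
ee_pos: [690.6, 31.8, 179.3]
orientation: [-0.124, -3.136, 0.0]
ft_force: [0.3, 0.2, 0.5]
width: 69.9
grasp_force: 0.0
pos [690.6  31.8 179.3] yaw 85.5 q6 -1.46 rot [-0.    -0.003  0.002] d_now [-2.  -0.6  2.3] d_after_rot [-2.  -0.6  2.3] w 69.9
```

```bash
python3 jog.py '[-0.3, -0.1, 0.4, 0, 0, 0, 0, 0, 0, 0, 0, 0, 0, 0, 0, 0, 0, 0, 0, 0, 0, 0, 0, 0, 0, 0, 0, 0, 0, 0]' 15
python3 jog.py '[0, 0, 0, 0, 0, 0, 0, 0, 0, 0, 0, 0, 0, 0, 0, 0, 0, 0, 0, 0, 0, 0, 0, 0, 0, 0, 0, 0, 0, 0]'
python3 jog.py '[2.4, 0, -0.8, 0, 0, 0, 2.4, 0, -0.6, 0, 0, 0, 2.4, 0, -0.6, 0, 0, 0, 2.4, 0, -0.4, 0, 0, 0, 0, 0, 0, 0, 0, 0]'
python3 jog.py '[2.4, 0, -0.2, 0, 0, 0, 2.4, 0, 0, 0, 0, 0, 2.4, 0, 0.2, 0, 0, 0, 2.4, 0, 0.4, 0, 0, 0, 0, 0, 0, 0, 0, 0]'
```

```text
t: 49.77
ee_pos: [694.2, 30.9, 178.6]
orientation: [0.124, 3.138, 0.0]
ft_force: [0.1, 0.3, -0.6]
width: 40.0
grasp_force: 0.0
t: 50.18
ee_pos: [694.0, 31.3, 177.9]
orientation: [0.124, 3.139, 0.001]
ft_force: [0.0, 2.8, 1.5]
width: 24.6
grasp_force: 30.0
t: 50.6
ee_pos: [644.4, 35.4, 189.1]
orientation: [-0.123, -3.138, -0.001]
ft_force: [0.7, 4.9, -6.5]
width: 25.5
grasp_force: 30.0
t: 51.02
ee_pos: [597.8, 39.3, 187.6]
orientation: [0.124, 3.138, 0.002]
ft_force: [0.4, 6.2, -3.1]
width: 25.6
grasp_force: 30.0
```

```bash
python3 jog.py '[2.4, 0, 0.6, 0, 0, 0, 2.3, 0, 0.7, 0, 0, 0, 2.3, 0, 0.9, 0, 0, 0, 2.2, 0, 1.1, 0, 0, 0, 0, 0, 0, 0, 0, 0]'
python3 jog.py '[2.1, 0, 1.2, 0, 0, 0, 2, 0, 1.4, 0, 0, 0, 1.9, 0, 1.6, 0, 0, 0, 1.8, 0, 1.6, 0, 0, 0, 0, 0, 0, 0, 0, 0]'
python3 jog.py '[1.6, 0, 1.8, 0, 0, 0, 1.5, 0, 1.9, 0, 0, 0, 1.3, 0, 2.1, 0, 0, 0, 1.2, 0, 2.1, 0, 0, 0, 0, 0, 0, 0, 0, 0]'
python3 jog.py '[1, 0, 2.2, 0, 0, 0, 1, 0, 2.2, 0, 0, 0, 0.8, 0, 2.4, 0, 0, 0, 0, 0, 0, 0, 0, 0, 0, 0, 0, 0, 0, 0]'
```

```text
t: 51.43
ee_pos: [551.8, 43.1, 171.5]
orientation: [0.124, 3.139, 0.002]
ft_force: [-1.5, 7.8, 4.1]
width: 25.7
grasp_force: 30.0
t: 51.85
ee_pos: [512.8, 46.3, 141.7]
orientation: [-0.125, -3.139, -0.003]
ft_force: [-1.4, 9.3, 1.0]
width: 26.2
grasp_force: 30.0
t: 52.27
ee_pos: [485.0, 48.6, 101.6]
orientation: [-0.125, -3.138, -0.003]
ft_force: [-1.4, 11.4, -0.3]
width: 25.8
grasp_force: 30.0
t: 52.68
ee_pos: [472.3, 49.6, 68.2]
orientation: [0.125, 3.139, 0.002]
ft_force: [0.6, 12.9, -1.4]
width: 25.6
grasp_force: 30.0
```

To row units: 10 mm is 2, 6 mm is 1.2.

```bash
python3 jog.py '[0.6, 0, 2, 0, 0, 0, 0.3, 0, 2, 0, 0, 0, 0.1, 0, 1.2, 0, 0, 0, 0, 0, 0, 0, 0, 0, 0, 0, 0, 0, 0, 0]'
python3 jog.py '[0.04, 0, 0.6, 0, 0, 0, 0, 0, 0, 0, 0, 0, 0, 0, 0, 0, 0, 0]'
python3 jog.py '[0, 0, 0.4, 0, 0, 0, 0, 0, 0, 0, 0, 0, 0, 0, 0, 0, 0, 0]'
python3 jog.py '[0, 0, 0.4, 0, 0, 0, 0, 0, 0, 0, 0, 0, 0, 0, 0, 0, 0, 0]'
```

```text
t: 53.1
ee_pos: [467.4, 50.1, 42.3]
orientation: [0.125, 3.139, 0.002]
ft_force: [-1.1, 14.8, -1.9]
width: 25.8
grasp_force: 30.0
t: 53.35
ee_pos: [467.1, 50.1, 39.6]
orientation: [0.125, 3.139, 0.002]
ft_force: [-1.4, 14.2, -1.9]
width: 25.8
grasp_force: 30.0
t: 53.6
ee_pos: [467.0, 50.1, 37.6]
orientation: [0.125, 3.139, 0.002]
ft_force: [-1.5, 14.5, -1.5]
width: 25.8
grasp_force: 30.0
t: 53.85
ee_pos: [466.9, 50.1, 35.6]
orientation: [-0.125, -3.139, -0.002]
ft_force: [-2.0, 15.1, -1.3]
width: 25.9
grasp_force: 30.0
```

```bash
for i in 1; do python3 jog.py '[0, 0, 0.3, 0, 0, 0, 0, 0, 0, 0, 0, 0, 0, 0, 0, 0, 0, 0]'; done
python3 jog.py '[0, 0, 0.3, 0, 0, 0, 0, 0, 0, 0, 0, 0, 0, 0, 0, 0, 0, 0]'
python3 jog.py '[0, 0, 0.2, 0, 0, 0, 0, 0, 0, 0, 0, 0, 0, 0, 0, 0, 0, 0]'
```

```text
t: 54.1
ee_pos: [467.0, 50.1, 34.8]
orientation: [0.125, 3.139, 0.002]
ft_force: [-4.0, 13.6, 11.2]
width: 25.8
grasp_force: 30.0
t: 54.35
ee_pos: [467.3, 50.1, 34.2]
orientation: [0.124, 3.138, 0.002]
ft_force: [-7.0, 12.9, 24.4]
width: 26.2
grasp_force: 30.0
t: 54.6
ee_pos: [467.6, 50.1, 33.8]
orientation: [0.124, 3.137, 0.002]
ft_force: [-7.8, 14.1, 32.4]
width: 25.8
grasp_force: 30.0
```

To row units: -40 mm is -8, -38 mm is -7.6.

```bash
python3 jog.py '[0, 0, 0, 0, 0, 0, 0, 0, 0, 0, 0, 0, 0, 0, 0, 0, 0, 0, 0, 0, 0, 0, 0, 0, 0, 0, 0, 0, 0, 0]' 70
python3 jog.py '[0, 0, 0, 0, 0, 0, 0, 0, -4, 0, 0, 0, 0, 0, -6, 0, 0, 0, 0, 0, -8, 0, 0, 0, 0, 0, -8, 0, 0, 0]'
python3 jog.py '[6, -5, -6, 0, 0, 0, 6, -5, -4, 0, 0, 0, 0, -7.6, 0, 0, 0, 0, 0, -7.6, 0, 0, 0, 0, 0, 0, 0, 0, 0, 0]'
python3 - <<'E'
from h import *
T=ctrl.get_image("top");S=ctrl.get_image("side");W=ctrl.get_image("wrist");
print(proj(T,[casept([*CASE,th],(1,-179,0,10)) for th in(0,.1)]),proj(S,[casept([*CASE,th],(1,-137,-162,44)) for th in(0,.1)]))
a=S["img"][160:400,200:500];b=T["img"][170:350,90:490]
cv2.imwrite('pics/f1.png',np.hstack([cv2.resize(a,(400,320)),cv2.resize(b,(400,320))])[:,:,::-1])
E
```

```text
t: 55.02
ee_pos: [466.4, 48.6, 31.4]
orientation: [-0.124, -3.139, 0.0]
ft_force: [0.3, -0.1, 0.2]
width: 55.8
grasp_force: 0.0
t: 55.43
ee_pos: [465.3, 48.7, 162.3]
orientation: [-0.124, -3.136, 0.001]
ft_force: [0.8, 0.6, 0.4]
width: 69.9
grasp_force: 0.0
t: 55.85
ee_pos: [402.7, -72.0, 206.9]
orientation: [0.13, 3.137, -0.003]
ft_force: [-0.4, 0.5, -0.5]
width: 69.8
grasp_force: 0.0
[[294.13647794 277.62141129]
 [293.90982984 276.54328358]] [[332.07467511 265.77513916]
 [333.9001185  259.66019059]]
```

View pics/f1.png

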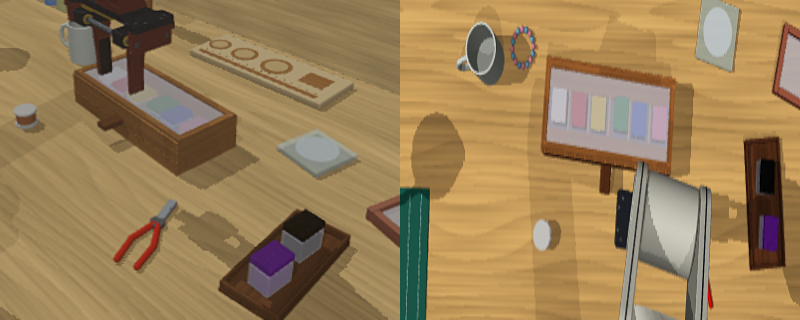

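```bash
python3 jog.py '[0, 0, 0, 0, 0, 0, 0, 0, 0, 0, 0, 0, 0, 0, 0, 0, 0, 0]'; python3 -c "
from workcell import ctrl
print(ctrl.close_job())"
```

```text
t: 56.25
ee_pos: [403.2, -66.4, 205.8]
orientation: [-0.12, -3.139, -0.0]
ft_force: [0.6, -0.6, -0.5]
width: 69.9
grasp_force: 0.0
the job is handed in; nothing more can be done
None
```

The job is handed in (no verdict came back): by my last images every coloured pot is upright in its matching slot, black and purple stand in the dark tray, the lid is fully shut, and the other things were left where they were; green sits about 6 mm off its slot's centre, inside the 12 mm limit.

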